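# Put the utensil rail back in service: hooks, mended board, caddies

### The arm

A 7-joint arm with a two-finger parallel gripper is mounted at the origin on a cart in front of the work surface, level with it; the furniture and walls round the work are solid. World frame = base frame: x ahead of the robot, y to its left, z up, the work surface at z = 0. Lengths are in m, angles in degrees, forces in N, time in s.
With the tool pointing down it reaches from about 0.4 to 0.85 m from the base axis. Payload 10.4 kg.
Tool frame: the origin (TCP) lies on the centre line of the jaws, within the pads' length; the fingertips stand 19 mm ahead of it and the grasp point (between the pads) is the TCP; z points along the fingers, y is the line along which they close (so a half turn about z gives the same grasp; the last joint's range is limited). The gripper opens to 85 mm and grips with 20 to 120 N. Pads are 22 mm wide; open, the fingers measure 114 mm over their backs; the gripper's body (76 mm by 85 mm) begins 54 mm behind the grasp point. The pads swing forward as they close: fully open they stand 13 mm farther back than shut.
Start: joints at [-70.222, 19.034, -3.707, 83.658, 1.238, 77.344, -5.071], TCP at [0.225, 0.583, 0.25] pointing down, gripper open.
Joint ranges: [-148.97, 148.97], [-28.65, 121.19], [-84.17, 76.75], [9.2, 138.47], [-72.65, 252.65], [3.7, 117.97], [-149.18, 149.18]. Speed limits (degrees/s): [127.2, 127.2, 159.86, 159.86, 180, 180, 180].

### API

Orientations are given as [roll, pitch, yaw] about the fixed x, y, z axes, in that order (R = Rz(yaw) Ry(pitch) Rx(roll)).
In Python, from bench import * gives the robot as it stands.
- The arm moves only by the tool carry_out, never from a script. Its argument "targets" is a list that holds one entry, the list of rows, each a list of 7 numbers: the shift along the tool's x, y, z in cm, then the turn, a rotation vector about the tool's x, y, z in rad, then the closure, from -1 (fully open) to 1 (shut). A call has exactly 8 rows; each row shifts and turns the commanded pose from where the row before left it, along the tool's axes as they then stand; what a row does not reach is not made up. A row lasts 1/10 s, in which the tool goes at most 50 mm and 8.59 degrees, less where a joint would pass 70% of its speed; a pose out of reach is approached as far as the arm can. A call is refused whole if a number of a shift passes 5 or a number of a turn 0.15, either way. A call with a gripper value outside its range is refused whole. The fingers move at their own pace and stop on an object; "squeeze" is the grip in N (left out, the last holds). Time passes only in rows, so rows that do not move let the fingers close, or fill a call up. It gives the time, the measured TCP pose, the force, the opening and the grip force at its end, in the units of the state.
- get_state(): the state, without advancing time (a new reading comes with each control period).
- capture(name): name is "scene" or "top"; returns (picture, depth): 420x560x3 uint8, red, green, blue; 420x560 float32, m along the optical axis (not along the pixel's ray), 0 where there is no reading.
- camera_info(name): a dict with "fx", "fy", "cx", "cy" (pixels), "dist_coeffs" ([k1, k2, p1, p2, k3] as OpenCV has them; the pictures are not rectified), "camera_from_world" (4x4, takes a point from world to camera coordinates). Camera axes: x right, y down, z forward; pixel columns grow to the right and rows downward; lengths in m; the calibration is good to about 2 mm. A picture is of the moment at which its call begins. camera_info takes no time and is no camera call.
- finish_job(): hands the job in; it is judged then, once.
The state is a dict: "time_s": time; "joints": joint angles; "qvel": joint speeds; "joint_efforts": joint torques, N m; "ee_pos": TCP position; "orientation": TCP orientation; "wrist_force": force on the tool from outside, world axes, zero at the start; "torque": the same for the moment, N m; "width": finger opening in m; "gripper_force": force on a finger pad.
Only numpy, scipy, OpenCV 4.12 (cv2) and the standard library are available. Lean on these libraries where they do the work, as an engineer would, in place of code of your own. Each camera call takes 0.05 s, during which the arm holds its last target. There are 200 camera calls.

### The job

Take the two S-hooks off the little drying stand and hook them onto the utensil rail beside the one already there, at least 7 cm apart. The mended paddle board is dry: slide the blue jaw of the glue clamp fully open by its knob, lift the board out and hang it by its slot from the lower curl of a hook, hang every caddy that stands on the wooden cover by its arched handle in the same way, one thing to a hook, and slide the empty clamp fully shut again. Do not wrench the board against the clamp, and leave the salt shaker and the purple brush alone.

Things in the scene. Friction and masses are not known exactly. Their poses are not given: they have to be found in the camera images.
- rail: the utensil rail, fixed: a horizontal steel bar 10 mm in diameter along its own y between two posts at y = -185 and +185 mm, on feet. Origin: on the wooden hob cover (top at z = 20 mm), midway between the posts, right below the bar; z up. The bar's centre is 305 mm and its top 310 mm above the origin. It stands along the left edge of the cover: its +x points to the robot's left, its front (-x) to the right.
- drying_stand: small chrome drying stand, fixed: a bar 10 mm in diameter along its own y, 100 mm long, its top 150 mm above the origin (centre of the round foot's underside), carried by one post 34 mm behind it (+x) and an arm at y = 0. Two of the S-hooks hang on it at about y = -29 and +29 mm, their fronts to -x (to the robot's right).
- hook_a: S-hook of 8 mm dark steel wire, 114 mm tall, in its own x-z plane, z up as it hangs. Origin: inside top of the upper curl, the point that rests on a bar. Both curls have 15 mm inner radius, centres 15 and 83 mm below the origin. The upper curl is open below and goes over a bar from above: wire comes down in front at x = -19 mm (pinch it there along y), free tip at +x ending 27 mm below the origin. 
- hook_b: the same kind of S-hook. It and hook_a start on the drying stand with their fronts (-x) turned as the stand's -x. The way into the upper curl, between its tip and the slanting stem, is 24 mm wide: a hook goes onto a bar from the front with the tip passing over the bar, then on and down, and comes off the opposite way, not straight up (the stem crosses under the bar).
- hook_c: the same kind of S-hook; it already hangs on the rail, near its far end, its front (-x) turned as the rail's -x, and may stay there.
- hook_a_low (a point): the seat of hook_a: inside bottom of its lower curl, 98 mm below its origin. The lower curl's free tip is on the -x side (x = -20 mm), its top 21 mm above the seat, so things are hung on it from the front; behind, the stem slants up from x = +19 mm at the lower curl to x = -19 mm at the upper curl.
- hook_b_low (a point): the seat of hook_b, likewise.
- hook_c_low (a point): the seat of hook_c, likewise.
- clamp: the glue clamp, fixed: grey bed 150 mm (its x) by 84 mm, 36 mm high, fixed grey jaw at the back (+x), blue sliding jaw in front. Origin: under the bed on the wooden cover; z up. Jaws 78 mm wide, tops 111 mm above the origin. Two lips on the blue jaw (up to 118 mm, at y = -31 and +31 mm) reach 8 mm over the board's shoulders when shut, so the jaw must open 12 mm or more before the board can rise.
- clamp_bed (a point): floor of the groove across the clamp's bed (12 mm wide, 28 mm deep, at the clamp's x = +30 mm, z = 8 mm) in which the board stands; once the jaw is open the board can lean up to 0.08 rad in it.
- clamp_jaw (a joint): travel of the blue jaw in m: 0 shut, 0.032 fully open; it opens along the clamp's -x (to the robot's right), needs about 4 N, and stays where it is left.
- jaw_knob (a point): the black upright knob on the blue jaw (26 mm in diameter, 41 mm tall, free on all sides): this point lies on its axis 13 mm below its top, 42 mm in front of (-x) the clamp's origin when shut. It moves with the jaw.
- board: the mended wooden paddle board, 10 mm thick (its x), standing upright in the clamp with its handle up. Origin: centre of its lower edge; z up towards the handle's end. Blade 75 mm wide (y) and 100 mm high; handle 36 mm wide from 100 to 187 mm, with a hanging slot 20 mm wide (y) from 139 to 178 mm. 0.16 kg.
- board_eye (a point): top edge of the hanging slot in the board's handle, 178 mm above the board's origin: it rests in the lower curl of a hook when hung.
- caddy_white: white enamel caddy: open box 62 mm (its x) by 58 mm (its y) by 70 mm high with a fixed arched handle of 6 mm steel wire over it in its y-z plane (46 mm wide, outer top at 123 mm), standing on the wooden cover. The side faces 58 mm apart are flat. Origin: centre of the underside, z up. Same front and back. 0.18 kg. One or two caddies are present; an absent one reads None.
- caddy_white_eye (a point): underside of the arched handle's top, 117.5 mm above the white caddy's origin: it rests in the lower curl of a hook when hung.
- caddy_red: red enamel caddy: open box 62 mm (its x) by 58 mm (its y) by 70 mm high with a fixed arched handle of 6 mm steel wire over it in its y-z plane (46 mm wide, outer top at 123 mm), standing on the wooden cover. The side faces 58 mm apart are flat. Origin: centre of the underside, z up. Same front and back. 0.18 kg. One or two caddies are present; an absent one reads None.
- caddy_red_eye (a point): the same point of the red caddy.
- brush: bystander: purple scrubbing brush with a loop handle, 30 x 86 x 55 mm; origin at the centre of its underside.
- salt: bystander: salt shaker with a grey cap, 44 mm across, 90 mm tall; origin at the centre of its underside.

How it is judged:
By the outcome, as a careful person would: the job done as asked, in the order asked, and still so for the second after the job is handed in, with the robot touching nothing.
Of caddy_white, caddy_red only 1 to 2 are there at a start; the rules pass over those that are not, and their reading is None.
At some moment in a run one of caddy_white, caddy_red may be knocked a few centimetres aside while the robot is not near it.
It also fails if it takes over 210 s, if anything falls off the work surface, if the arm or the gripper's body presses on something with over 40 N, if the wrist force passes 120 N, or if a joint passes its speed limit or range.

## Working session

There is one attempt and no reset: what is moved stays moved. The work goes in short steps, Python scripts to look and compute and a tool call to move; the robot and the scene stay as the last step left them, time stands still between calls to the robot, and variables do not carry over. Pictures are saved under pics/ and viewed, at most 14 in all, crops included, and the job is handed in when it is done.

Besides the shell and the picture viewer there is one more tool, called after "Request:" by a JSON object that holds its "fn" and its "kwargs". carry_out: Moves the arm, as the interface text tells. Its arguments: {"type":"object","properties":{"targets":{"type":"array"},"squeeze":{"type":"number"}},"required":["targets"]}

```bash
ls; mkdir -p pics
cat > h.py <<'E'
from bench import *
import numpy as np, cv2
def cap(n):
    im,d=capture(n); return im,d,camera_info(n)
def K(c): return np.array([[c['fx'],0,c['cx']],[0,c['fy'],c['cy']],[0,0,1.]])
def cloud(d,c):
    v,u=np.mgrid[:d.shape[0],:d.shape[1]]
    p=cv2.undistortPoints(np.stack([u,v],-1).reshape(-1,1,2).astype(float),K(c),np.array(c['dist_coeffs'])).reshape(*d.shape,2)
    P=np.concatenate([p*d[...,None],d[...,None]],-1)
    M=np.linalg.inv(np.array(c['camera_from_world']))
    return P@M[:3,:3].T+M[:3,3]
def save(n,im): cv2.imwrite('pics/'+n+'.png',cv2.cvtColor(im,cv2.COLOR_RGB2BGR))
def S():
    s=get_state(); print({k:np.round(s[k],3).tolist() for k in ('time_s','ee_pos','orientation','wrist_force','width','gripper_force','joints')})
    return s
E
python3 - <<'E'
from h import *
S()
for n in('scene','top'):
    im,d,c=cap(n); save(n+'0',im); np.savez(n+'0',im=im,P=cloud(d,c),d=d); print(np.round(c['camera_from_world'],3).tolist(),c['fx'],c['dist_coeffs'],(d>0).mean())
E
```

```text
pics
{'time_s': 0.0, 'ee_pos': [0.225, 0.583, 0.25], 'orientation': [-179.92, 0.003, 158.931], 'wrist_force': [1.418, -0.559, -0.301], 'width': 0.085, 'gripper_force': 0.0, 'joints': [-70.222, 19.071, -3.708, 83.706, 1.237, 77.342, -5.069]}
[[0.794, -0.609, -0.004, -0.4], [-0.333, -0.428, -0.84, 0.384], [0.509, 0.668, -0.542, 0.672], [0.0, 0.0, 0.0, 1.0]] 405.7579836970341 [-0.06598477  0.          0.          0.          0.        ] 0.9960374149659864
[[0.002, -1.0, -0.004, 0.052], [-0.982, -0.001, -0.19, 0.569], [0.19, 0.005, -0.982, 0.996], [0.0, 0.0, 0.0, 1.0]] 403.31763624571875 [-0.09650263  0.          0.          0.          0.        ] 0.9960841836734694
```

View pics/scene0.png

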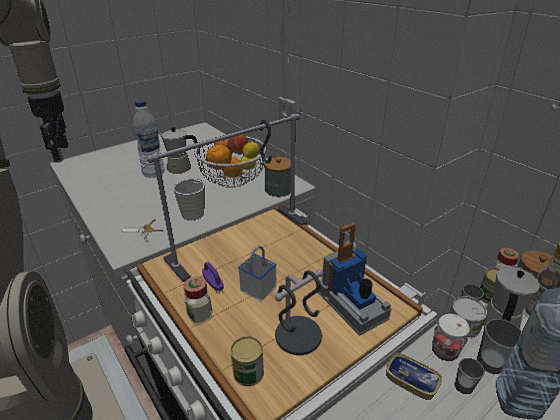

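View pics/top0.png

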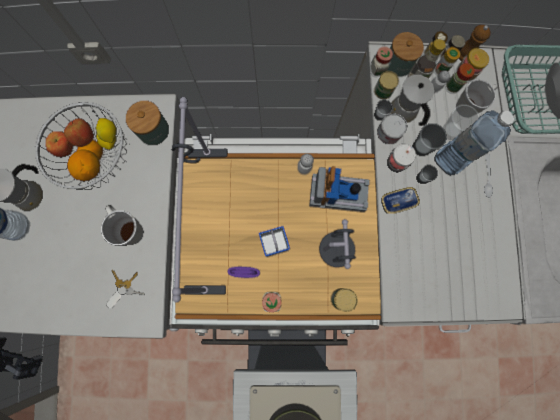

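Run:
```python
from h import *
T=np.load('top0.npz');C=np.load('scene0.npz')
def reg(A,x0,x1,y0,y1,zlo,zhi):
    P=A['P'];m=np.zeros(P.shape[:2],bool);m[y0:y1,x0:x1]=1
    m&=(P[...,2]>zlo)&(P[...,2]<zhi)&(A['d']>0); return P[m],m
def line(p,nm):
    l=cv2.fitLine(p[:,:2].astype(np.float32),cv2.DIST_HUBER,0,.01,.01).ravel()
    t=(p[:,:2]-l[2:])@l[:2]; print(nm,'n',len(p),'dir',np.round(l[:2],3),'ang',round(np.degrees(np.arctan2(l[1],l[0])),2),'ends',np.round(l[2:]+t.min()*l[:2],4),np.round(l[2:]+t.max()*l[:2],4),'z',np.percentile(p[:,2],[5,50,95]).round(4))
p,_=reg(T,165,195,90,310,.30,.345); line(p,'rail top')
p,_=reg(C,145,300,110,165,.30,.345); line(p,'rail sc')
p,_=reg(T,330,360,210,275,.145,.18); line(p,'standbar')
p,_=reg(T,315,362,225,272,.02,.045); print('foot',p.mean(0),p[:,:2].min(0),p[:,:2].max(0))
p,_=reg(T,255,295,225,260,.08,.105); r=cv2.minAreaRect((p[:,:2]*1000).astype(np.float32)); print('caddy rim',r, np.percentile(p[:,2],[5,50,95]))
p,_=reg(T,255,295,215,260,.12,.16); line(p,'caddy handle')
p,_=reg(C,240,285,240,300,.12,.16); line(p,'caddy handle sc')
p,_=reg(T,300,375,165,215,.04,.07); r=cv2.minAreaRect((p[:,:2]*1000).astype(np.float32)); print('bed',r)
p,_=reg(T,300,375,165,215,.125,.145); r=cv2.minAreaRect((p[:,:2]*1000).astype(np.float32)); print('jaws',r,np.percentile(p[:,2],[5,50,95]))
p,_=reg(T,300,375,160,215,.175,.3); line(p,'board handle'); print(p[:,2].max())
p,_=reg(C,330,365,215,255,.175,.3); line(p,'board handle sc'); print(p[:,2].max())
P=T['P']
for u,v in [(354,188),(365,188),(337,250),(330,240),(325,185),(274,241)]: print(u,v,P[v,u].round(4))
a=cv2.resize(T['im'][145:325,170:385],None,fx=3.2,fy=3.2,interpolation=cv2.INTER_CUBIC); save('tz',a)
a=cv2.resize(C['im'][210:370,230:410],None,fx=3.6,fy=3.6,interpolation=cv2.INTER_CUBIC); save('sz',a)
```

```text
rail top n 1249 dir [1.    0.014] ang 0.78 ends [0.3353 0.2326] [0.7438 0.2382] z [0.3249 0.3309 0.3357]
rail sc n 881 dir [1.    0.014] ang 0.81 ends [0.3387 0.2306] [0.7437 0.2364] z [0.3111 0.3261 0.3316]
standbar n 399 dir [ 1.    -0.021] ang -1.21 ends [ 0.405 -0.107] [ 0.5147 -0.1093] z [0.1582 0.1713 0.1781]
foot [ 0.45911995 -0.11037452  0.02716557] [ 0.4026568  -0.17813276] [ 0.52489229 -0.05305597]
caddy rim ((474.79168701171875, 54.015018463134766), (60.48134994506836, 64.4171142578125), 16.33610725402832) [0.08577982 0.09283881 0.09604979]
caddy handle n 52 dir [0.959 0.284] ang 16.52 ends [0.4519 0.0472] [0.4973 0.0607] z [0.1261 0.1409 0.1459]
caddy handle sc n 80 dir [0.316 0.949] ang 71.55 ends [ 0.4272 -0.0952] [0.481  0.0659] z [0.1221 0.1369 0.1569]
bed ((616.3551025390625, -100.02446746826172), (183.89703369140625, 98.2052001953125), 83.52813720703125)
jaws ((612.8208618164062, -79.02478790283203), (54.72483825683594, 78.62786102294922), 84.04800415039062) [0.12754492 0.1333557  0.14038674]
board handle n 98 dir [ 0.994 -0.11 ] ang -6.3 ends [ 0.5942 -0.075 ] [ 0.6307 -0.079 ] z [0.1806 0.215  0.2185]
0.220104407988149
board handle sc n 199 dir [ 0.99  -0.141] ang -8.1 ends [ 0.598  -0.0769] [ 0.6353 -0.0822] z [0.1782 0.2012 0.2141]
0.2158581991558523
354 188 [ 0.6028 -0.1437  0.1191]
365 188 [ 0.6178 -0.1852  0.057 ]
337 250 [ 0.4566 -0.1096  0.0381]
330 240 [ 0.483  -0.0922  0.0361]
325 185 [ 0.6076 -0.0706  0.1295]
274 241 [0.4688 0.0536 0.1448]
```

View pics/tz.png

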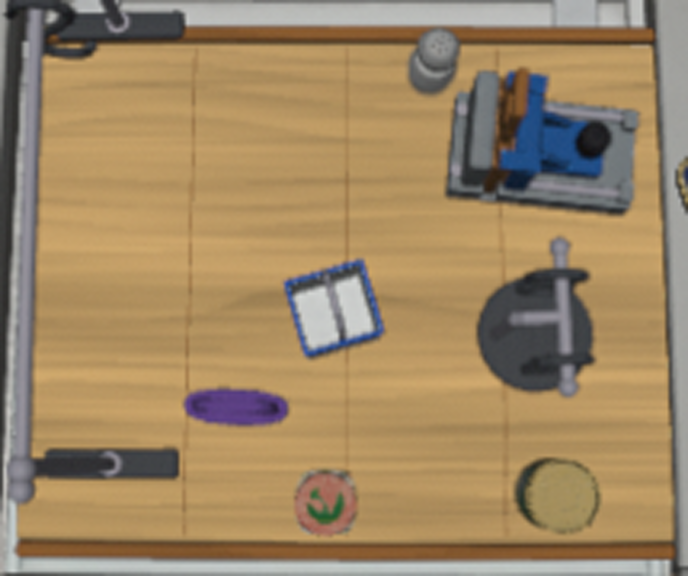

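View pics/sz.png

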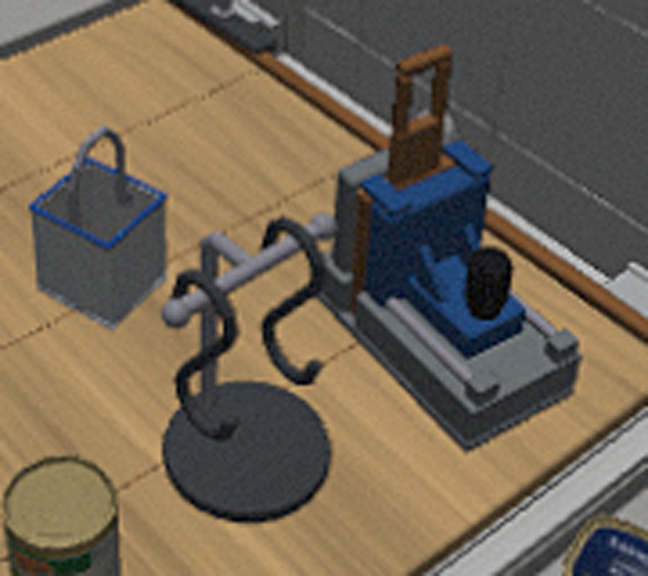

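Run:
```python
from h import *
for n in('top','scene'):
    A=np.load(n+'0.npz');P=A['P'];X,Y,Z=P[...,0],P[...,1],P[...,2];ok=A['d']>0;br=A['im'].max(-1)
    def box(x0,x1,y0,y1,z0,z1): return ok&(X>x0)&(X<x1)&(Y>y0)&(Y<y1)&(Z>z0)&(Z<z1)
    m=box(.39,.53,-.15,-.115,.06,.19)&(br<75); p=P[m]; print(n,len(p),np.histogram(p[:,0],np.arange(.40,.53,.005))[0])
    for lo,hi in((.41,.46),(.46,.51)):
        q=p[(p[:,0]>lo)&(p[:,0]<hi)]
        if len(q)>5: l=cv2.fitLine(q[:,:2].astype(np.float32),cv2.DIST_HUBER,0,.01,.01).ravel(); print(' hook',q.mean(0).round(4),np.median(q,0).round(4),q.min(0).round(3),q.max(0).round(3),l[:2])
    m=box(.60,.74,.15,.30,.2,.36)&(br<75); p=P[m]; print(' hookc',len(p),np.median(p,0).round(3),p.min(0).round(3),p.max(0).round(3))
    m=box(.56,.66,-.17,-.10,.10,.135)&(br<60); p=P[m]; print(' knob',len(p),p.mean(0).round(4),p.min(0).round(3),p.max(0).round(3))
    hsv=cv2.cvtColor(A['im'],cv2.COLOR_RGB2HSV)
    m=box(.5,.72,-.2,0,.1,.15)&(hsv[...,0]>100)&(hsv[...,0]<130)&(hsv[...,1]>120); p=P[m]; print(' blue',len(p),cv2.minAreaRect((p[:,:2]*1000).astype(np.float32)))
    for x0 in np.arange(.3,.85,.05): print(' ',round(x0,2),[round(float(Z[box(x0,x0+.05,y0,y0+.05,-.1,.5)].max(initial=0)),2) for y0 in np.arange(-.5,.3,.05)])
```

```text
top 49 [ 0  0  0  0  0 14 11  1  0  0  0  0  0  0  0  0  0 17  6  0  0  0  0  0
  0]
 hook [ 0.4307 -0.1215  0.1582] [ 0.4296 -0.1205  0.174 ] [ 0.427 -0.133  0.074] [ 0.439 -0.115  0.181] [ 0.12419671 -0.9922576 ]
 hook [ 0.4883 -0.1206  0.1466] [ 0.4884 -0.1203  0.1733] [ 0.486 -0.129  0.073] [ 0.493 -0.115  0.18 ] [0.00562982 0.99998415]
 hookc 295 [0.638 0.235 0.296] [0.631 0.216 0.201] [0.738 0.26  0.34 ]
 knob 89 [ 0.6033 -0.1461  0.1163] [ 0.589 -0.16   0.101] [ 0.622 -0.111  0.123]
 blue 264 ((606.44140625, -114.50851440429688), (78.74883270263672, 75.27655792236328), 83.06005096435547)
  0.3 [0.0, 0.0, 0.0, 0.0, 0.0, 0.03, 0.03, 0.1, 0.1, 0.03, 0.12, 0.12, 0.03, 0.04, 0.34, 0.03]
  0.35 [0.0, 0.0, 0.0, 0.0, 0.0, 0.03, 0.03, 0.1, 0.1, 0.03, 0.09, 0.11, 0.08, 0.08, 0.34, 0.04]
  0.4 [0.0, 0.0, 0.0, 0.0, 0.0, 0.03, 0.03, 0.18, 0.18, 0.03, 0.12, 0.1, 0.08, 0.08, 0.33, 0.03]
  0.45 [0.0, 0.0, 0.0, 0.0, 0.0, 0.03, 0.04, 0.18, 0.18, 0.03, 0.14, 0.15, 0.03, 0.03, 0.33, 0.03]
  0.5 [0.0, 0.0, 0.0, 0.0, 0.0, 0.03, 0.03, 0.18, 0.03, 0.03, 0.1, 0.1, 0.03, 0.03, 0.33, 0.03]
  0.55 [0.0, 
[... 1598 characters left out ...]
 0.33, 0.02]
  0.5 [0.0, 0.0, 0.0, 0.0, 0.0, 0.02, 0.02, 0.17, 0.03, 0.02, 0.09, 0.12, 0.02, 0.02, 0.33, 0.02]
  0.55 [0.0, 0.0, 0.0, 0.0, 0.0, 0.02, 0.12, 0.14, 0.21, 0.13, 0.02, 0.02, 0.02, 0.02, 0.33, 0.02]
  0.6 [0.0, 0.0, 0.0, 0.0, 0.0, 0.02, 0.12, 0.14, 0.22, 0.02, 0.02, 0.02, 0.02, 0.02, 0.34, 0.33]
  0.65 [0.23, 0.23, 0.02, 0.05, 0.05, 0.02, 0.02, 0.14, 0.14, 0.11, 0.02, 0.02, 0.02, 0.02, 0.33, 0.02]
  0.7 [0.15, 0.24, 0.06, 0.06, 0.05, 0.03, 0.03, 0.03, 0.03, 0.02, 0.03, 0.03, 0.03, 0.03, 0.33, 0.03]
  0.75 [0.0, 0.04, 0.06, 0.06, 0.02, 0.0, 0.01, 0.01, 0.0, 0.0, 0.0, 0.0, 0.0, 0.0, 0.01, 0.01]
  0.8 [0.0, 0.0, 0.09, 0.1, 0.02, 0.02, 0.0, 0.0, 0.0, 0.0, 0.0, 0.0, 0.0, 0.0, 0.0, 0.0]
```

Request:
{"fn": "carry_out", "kwargs": {"targets": [[[0, 0, -5, 0, 0, 0, -1], [0, 0, -5, 0, 0, 0, -1], [0, 0, -5, 0, 0, 0, -1], [0, 0, -4, 0, 0, 0, -1], [0, 0, 0, 0, 0, 0.15, -1], [0, 0, 0, 0, 0, 0.15, -1], [0, 0, 0, 0, 0, 0.15, -1], [0, 0, 0, 0, 0, 0.15, -1]]]}}

```text
time_s: 0.9
ee_pos: [0.2247, 0.5832, 0.4399]
orientation: [-180.0, 0.0, 124.2]
wrist_force: [0.2, 0.7, -0.3]
width: 0.0852
gripper_force: 0.0
```

Request:
{"fn": "carry_out", "kwargs": {"targets": [[[0, 0, 0, 0, 0, 0.15, -1], [0, 0, 0, 0, 0, 0.15, -1], [0, 0, 0, 0, 0, 0.15, -1], [0, 0, 0, 0, 0, 0.15, -1], [0, 0, 0, 0, 0, 0, -1], [0, 5, 0, 0, 0, 0, -0.5], [0, 5, 0, 0, 0, 0, -0.5], [0, 5, 0, 0, 0, 0, -0.5]]]}}

```text
time_s: 1.7
ee_pos: [0.376, 0.5835, 0.4404]
orientation: [180.0, -0.0, 90.5]
wrist_force: [-0.3, 1.5, 0.9]
width: 0.0643
gripper_force: 0.0
```

Request:
{"fn": "carry_out", "kwargs": {"targets": [[[-4.45, 0.8, 0, 0, 0, 0.03, 0], [-4.45, 0.8, 0, 0, 0, 0, 0], [-4.45, 0.8, 0, 0, 0, 0, 0], [-4.45, 0.8, 0, 0, 0, 0, 0], [-4.45, 0.8, 0, 0, 0, 0, 0], [-4.45, 0.8, 0, 0, 0, 0, 0], [-4.45, 0.8, 0, 0, 0, 0, 0], [-4.45, 0.8, 0, 0, 0, 0, 0]]]}}

```text
time_s: 2.5
ee_pos: [0.4303, 0.2243, 0.4402]
orientation: [180.0, -0.0, 88.8]
wrist_force: [0.8, -0.9, 0.7]
width: 0.043
gripper_force: 0.0
```

Request:
{"fn": "carry_out", "kwargs": {"targets": [[[-4.45, 0.8, 0, 0, 0, 0, 0], [-4.45, 0.8, 0, 0, 0, 0, 0], [-4.45, 0.8, 0, 0, 0, 0, 0], [-4.45, 0.8, 0, 0, 0, 0, 0], [-4.45, 0.8, 0, 0, 0, 0, 0], [-4.45, 0.8, 0, 0, 0, 0, 0], [-4.45, 0.8, 0, 0, 0, 0, 0], [-4.45, 0.8, 0, 0, 0, 0, 0]]]}}

```text
time_s: 3.3
ee_pos: [0.4845, -0.1332, 0.4404]
orientation: [180.0, -0.0, 88.8]
wrist_force: [0.8, 0.4, 0.1]
width: 0.0425
gripper_force: 0.0
```

Request:
{"fn": "carry_out", "kwargs": {"targets": [[[0, 0, 5, 0, 0, 0, 0], [0, 0, 5, 0, 0, 0, 0], [0, 0, 5, 0, 0, 0, 0], [0, 0, 4, 0, 0, 0, 0], [0, 0, 0, 0, 0, 0, 0], [0, 0, 0, 0, 0, 0, 0], [0, 0, 0, 0, 0, 0, 0], [0, 0, 0, 0, 0, 0, 0]]]}}

```text
time_s: 4.1
ee_pos: [0.4859, -0.1315, 0.2524]
orientation: [179.8, -0.0, 88.5]
wrist_force: [0.1, 0.0, 0.8]
width: 0.0429
gripper_force: 0.0
```

Run:
```python
from h import *
S()
A=np.load('scene0.npz');P=A['P'];br=A['im'].max(-1)
for lo,hi in((.2,.24),(.24,.28),(.28,.32)):
  m=(P[...,0]>.6)&(P[...,0]<.74)&(P[...,1]>.19)&(P[...,1]<.228)&(P[...,2]>lo)&(P[...,2]<hi)&(br<75); print(lo,P[m].mean(0).round(3),P[m].std(0).round(3),m.sum())
im,d,c=cap('scene'); save('s1',cv2.resize(im[150:360,200:420],None,fx=2.8,fy=2.8))
```

```text
{'time_s': 4.1, 'ee_pos': [0.486, -0.131, 0.252], 'orientation': [179.812, -0.013, 88.507], 'wrist_force': [0.074, 0.03, 0.772], 'width': 0.043, 'gripper_force': 0.0, 'joints': [-31.427, 2.498, 43.179, 103.638, -1.822, 74.365, 10.717]}
0.2 [0.636 0.222 0.236] [0.001 0.003 0.003] 10
0.24 [0.637 0.218 0.247] [0.001 0.002 0.003] 11
0.28 [0.637 0.22  0.307] [0.002 0.003 0.008] 31
```

View pics/s1.png

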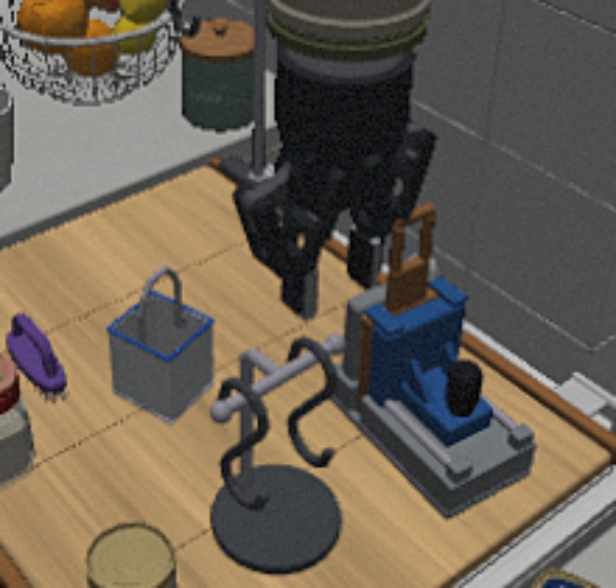

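Request:
{"fn": "carry_out", "kwargs": {"targets": [[[0.1, 0.4, 3, 0, 0, 0, 0], [0, 0, 3, 0, 0, 0, 0], [0, 0, 2.7, 0, 0, 0, 0], [0, 0, 1, 0, 0, 0, 0], [0, 0, 0, 0, 0, 0, 0], [0, 0, 0, 0, 0, 0, 0.5], [0, 0, 0, 0, 0, 0, 1], [0, 0, 0, 0, 0, 0, 1]]], "squeeze": 50}}

```text
time_s: 4.95
ee_pos: [0.4896, -0.1305, 0.1545]
orientation: [179.9, -0.0, 88.5]
wrist_force: [-1.0, -0.2, 3.4]
width: 0.0071
gripper_force: 47.9
```

Request:
{"fn": "carry_out", "kwargs": {"targets": [[[0, 0, 0, 0, 0, 0, 1], [0, 0, 0, 0, 0, 0, 1], [0, 0, 0, 0, 0, 0, 1], [0, 0, 0, 0, 0, 0, 1], [0, 0, -0.3, 0, 0, 0, 1], [0, 0, 0, 0, 0, 0, 1], [0, 0, 0, 0, 0, 0, 1], [0, 0, 0, 0, 0, 0, 1]]]}}

```text
time_s: 5.75
ee_pos: [0.4886, -0.1303, 0.1561]
orientation: [-180.0, -0.0, 88.5]
wrist_force: [0.1, 0.2, -1.6]
width: 0.0065
gripper_force: 47.7
```

Run:
```python
from h import *
S()
im,d,c=cap('scene'); save('s2',cv2.resize(im[190:370,220:400],None,fx=3.2,fy=3.2))
```

```text
{'time_s': 5.75, 'ee_pos': [0.489, -0.13, 0.156], 'orientation': [-179.978, -0.008, 88.46], 'wrist_force': [0.1, 0.206, -1.638], 'width': 0.007, 'gripper_force': 47.726, 'joints': [-29.527, 9.667, 43.252, 110.182, -7.427, 62.964, 15.169]}
```

View pics/s2.png

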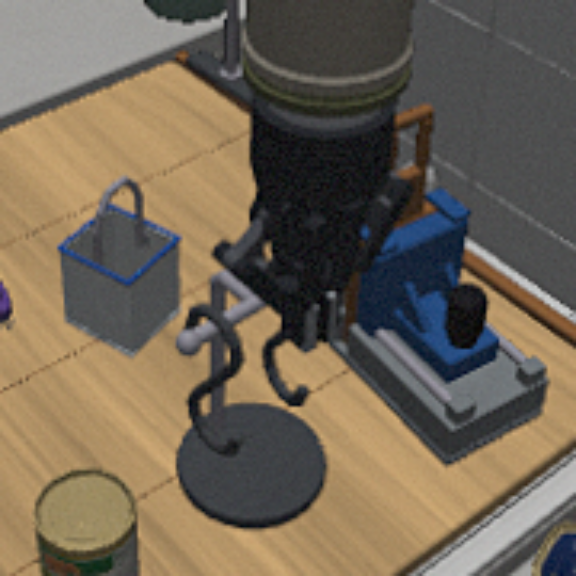

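Request:
{"fn": "carry_out", "kwargs": {"targets": [[[0, 0, -0.75, 0, 0, 0, 1], [0, 0, -0.75, 0, 0, 0, 1], [-0.4, 0, -0.65, 0, 0, 0, 1], [-0.45, 0, -0.65, 0, 0, 0, 1], [-0.6, 0, -1, 0, 0, 0, 1], [-0.6, 0, -1, 0, 0, 0, 1], [-2, 0, 0, 0, 0, 0, 1], [-2, 0, 0, 0, 0, 0, 1]]]}}

```text
time_s: 6.6
ee_pos: [0.4875, -0.1917, 0.2053]
orientation: [179.9, -0.0, 88.5]
wrist_force: [-0.8, -0.1, -0.8]
width: 0.007
gripper_force: 47.8
```

Request:
{"fn": "carry_out", "kwargs": {"targets": [[[0, 0, -3.5, 0, 0, 0, 1], [0, 0, -3.5, 0, 0, 0, 1], [0, 0, -3.5, 0, 0, 0, 1], [0, 0, -3.5, 0, 0, 0, 1], [0, 0, -3.6, 0, 0, -0.035, 1], [0, 0, 0, 0, 0, 0, 1], [0, 0, 0, 0, 0, 0, 1], [0, 0, 0, 0, 0, 0, 1]]]}}

```text
time_s: 7.4
ee_pos: [0.4867, -0.191, 0.3794]
orientation: [-179.9, -0.0, 90.4]
wrist_force: [-0.4, 0.4, -0.7]
width: 0.0068
gripper_force: 47.9
```

Run:
```python
from h import *
S()
im,d,c=cap('scene'); save('s3',cv2.resize(im[100:370,200:420],None,fx=2.2,fy=2.2))
```

```text
{'time_s': 7.4, 'ee_pos': [0.487, -0.191, 0.379], 'orientation': [-179.919, -0.019, 90.424], 'wrist_force': [-0.449, 0.357, -0.732], 'width': 0.007, 'gripper_force': 47.912, 'joints': [-27.468, 3.171, 46.639, 88.233, -2.296, 89.671, 19.568]}
```

View pics/s3.png

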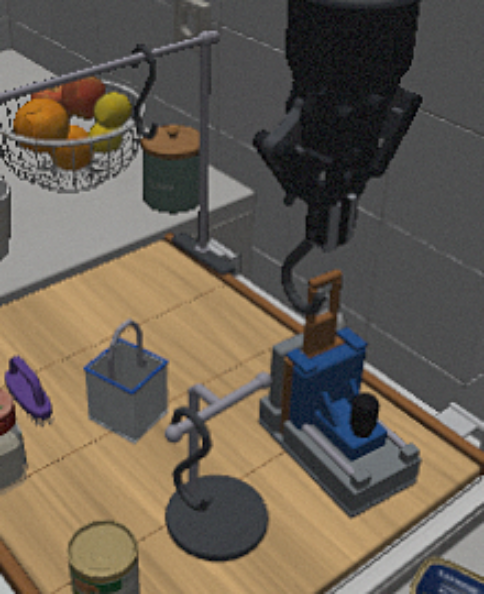

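Request:
{"fn": "carry_out", "kwargs": {"targets": [[[4.3, 0.75, 0, 0, 0, 0, 1], [4.3, 0.75, 0, 0, 0, 0, 1], [4.3, 0.75, 0, 0, 0, 0, 1], [4.3, 0.75, 0, 0, 0, 0, 1], [4.3, 0.75, 0, 0, 0, 0, 1], [4.3, 0.75, 0, 0, 0, 0, 1], [4.3, 0.75, 0, 0, 0, 0, 1], [4.3, 0.75, 0, 0, 0, 0, 1]]]}}

```text
time_s: 8.25
ee_pos: [0.5441, 0.1552, 0.3793]
orientation: [-179.9, 0.0, 90.4]
wrist_force: [0.9, -0.0, 0.9]
width: 0.0071
gripper_force: 47.9
```

Request:
{"fn": "carry_out", "kwargs": {"targets": [[[0, 0, 1.3, 0, 0, 0, 1], [0, 0, 0, 0, 0, 0, 1], [0, 0, 0, 0, 0, 0, 1], [0, 0, 0, 0, 0, 0, 1], [0, 0, 0, 0, 0, 0, 1], [0, 0, 0, 0, 0, 0, 1], [0, 0, 0, 0, 0, 0, 1], [0, 0, 0, 0, 0, 0, 1]]]}}

```text
time_s: 9.05
ee_pos: [0.5444, 0.1535, 0.3675]
orientation: [180.0, -0.0, 90.5]
wrist_force: [-0.5, 1.0, -1.2]
width: 0.0067
gripper_force: 47.9
```

Run:
```python
from h import *
S()
for n in('top','scene'):
    im,d,c=cap(n);P=cloud(d,c);X,Y,Z=[P[...,i] for i in range(3)];br=im.max(-1)
    m=(X>.5)&(X<.59)&(Y>.1)&(Y<.23)&(Z>.24)&(Z<.33)&(br<75)&(d>0);p=P[m];print(n,len(p),p.min(0).round(3),p.max(0).round(3))
    for lo in np.arange(.24,.33,.01):
        q=p[(p[:,2]>lo)&(p[:,2]<lo+.01)]
        if len(q)>2: print(round(lo,3),len(q),q.mean(0).round(3),q[:,1].min().round(3),q[:,1].max().round(3))
    if n=='scene': save('s4',cv2.resize(im[90:250,140:320],None,fx=3,fy=3))
```

```text
{'time_s': 9.05, 'ee_pos': [0.544, 0.153, 0.367], 'orientation': [179.988, -0.014, 90.453], 'wrist_force': [-0.547, 0.991, -1.182], 'width': 0.007, 'gripper_force': 47.857, 'joints': [-46.542, 9.603, 30.563, 82.995, -4.877, 88.705, -15.77]}Traceback (most recent call last):
  File "<stdin>", line 5, in <module>
    return umr_minimum(a, axis, None, out, keepdims, initial, where)
ValueError: zero-size array to reduction operation minimum which has no identity
```

Request:
{"fn": "carry_out", "kwargs": {"targets": [[[2, 0, 0, 0, 0, 0, 1], [2, 0, 0, 0, 0, 0, 1], [0.6, 0, 1, 0, 0, 0, 1], [0.6, 0, 1, 0, 0, 0, 1], [0.4, 0, 0.65, 0, 0, 0, 1], [0.4, 0, 0.65, 0, 0, 0, 1], [0, 0, 0, 0, 0, 0, 1], [0, 0, 0, 0, 0, 0, 1]]]}}

```text
time_s: 9.9
ee_pos: [0.544, 0.2132, 0.3344]
orientation: [180.0, 0.0, 90.4]
wrist_force: [0.0, 0.1, 0.1]
width: 0.0065
gripper_force: 48.9
```

Request:
{"fn": "carry_out", "kwargs": {"targets": [[[0, 0, 0.5, 0, 0, 0, 1], [0, 0, 0.5, 0, 0, 0, 1], [0, 0, 0.4, 0, 0, 0, 1], [0, 0, 0.3, 0, 0, 0, 1], [0, 0, 0, 0, 0, 0, 1], [0, 0, 0, 0, 0, 0, 1], [0, 0, 0, 0, 0, 0, 1], [0, 0, 0, 0, 0, 0, 1]]]}}

```text
time_s: 10.7
ee_pos: [0.544, 0.2136, 0.3175]
orientation: [180.0, -0.0, 90.5]
wrist_force: [0.1, -0.3, 0.6]
width: 0.0067
gripper_force: 48.9
```

Run:
```python
from h import *
S()
im,d,c=cap('scene'); save('s5',cv2.resize(im[90:250,140:320],None,fx=3,fy=3))
```

```text
{'time_s': 10.7, 'ee_pos': [0.544, 0.214, 0.317], 'orientation': [179.982, -0.015, 90.459], 'wrist_force': [0.095, -0.298, 0.58], 'width': 0.007, 'gripper_force': 48.851, 'joints': [-49.513, 12.734, 28.392, 85.427, -6.065, 83.343, -20.551]}
```

View pics/s5.png

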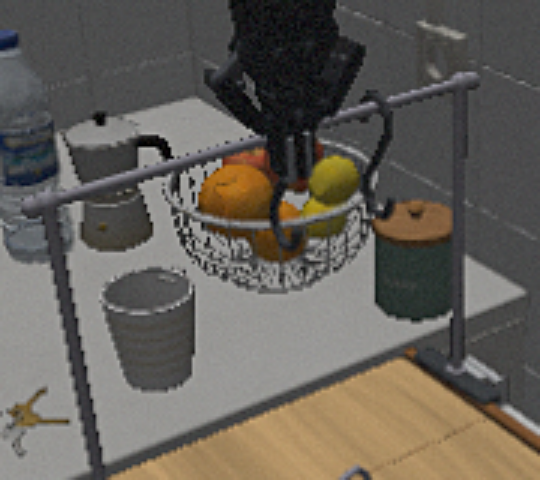

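Request:
{"fn": "carry_out", "kwargs": {"targets": [[[0, 0, 0.15, 0, 0, 0, 1], [0, 0, 0.1, 0, 0, 0, 1], [0, 0, 0, 0, 0, 0, 1], [0, 0, 0, 0, 0, 0, 0.6], [0, 0, 0, 0, 0, 0, 0.4], [0, 0, 0, 0, 0, 0, 0.2], [0, 0, 0, 0, 0, 0, 0], [0, 0, 0, 0, 0, 0, 0]]]}}

```text
time_s: 11.55
ee_pos: [0.5439, 0.2136, 0.3148]
orientation: [-180.0, -0.0, 90.5]
wrist_force: [-0.5, -0.3, 0.8]
width: 0.0425
gripper_force: 0.0
```

Request:
{"fn": "carry_out", "kwargs": {"targets": [[[-0.5, 0, -1, 0, 0, 0, 0], [0, 0, -3, 0, 0, 0, 0], [0, 0, -4, 0, 0, 0, 0], [-4, 0, 0, 0, 0, 0, 0], [-5, 0, 0, 0, 0, 0, 0], [-5, 0, 0, 0, 0, 0, 0], [-5, 0, 0, 0, 0, 0, 0], [-5, 0, 0, 0, 0, 0, 0]]]}}

```text
time_s: 12.35
ee_pos: [0.5454, -0.0339, 0.3959]
orientation: [179.9, -0.0, 90.4]
wrist_force: [0.9, 0.1, 0.0]
width: 0.0428
gripper_force: 0.0
```

Run:
```python
from h import *
S()
for n in('top','scene'):
    im,d,c=cap(n);P=cloud(d,c);X,Y,Z=[P[...,i] for i in range(3)];br=im.max(-1)
    for x0,x1 in((.5,.59),(.6,.68)):
        m=(X>x0)&(X<x1)&(Y>.18)&(Y<.228)&(Z>.2)&(Z<.33)&(br<80)&(d>0);p=P[m]
        if len(p): print(n,len(p),p.mean(0).round(3),p.min(0).round(3),p.max(0).round(3))
    if n=='scene': save('s6',cv2.resize(im[90:370,140:400],None,fx=2.1,fy=2.1))
```

```text
{'time_s': 12.35, 'ee_pos': [0.545, -0.034, 0.396], 'orientation': [179.928, -0.039, 90.449], 'wrist_force': [0.931, 0.067, 0.003], 'width': 0.043, 'gripper_force': 0.0, 'joints': [-35.013, 6.955, 38.118, 82.793, -4.332, 91.651, 3.219]}
top 34 [0.54  0.22  0.296] [0.537 0.215 0.24 ] [0.544 0.228 0.33 ]
top 42 [0.633 0.221 0.29 ] [0.631 0.216 0.236] [0.637 0.228 0.33 ]
scene 78 [0.543 0.22  0.289] [0.54  0.214 0.231] [0.548 0.228 0.33 ]
scene 67 [0.637 0.221 0.292] [0.633 0.214 0.231] [0.641 0.228 0.33 ]
```

View pics/s6.png

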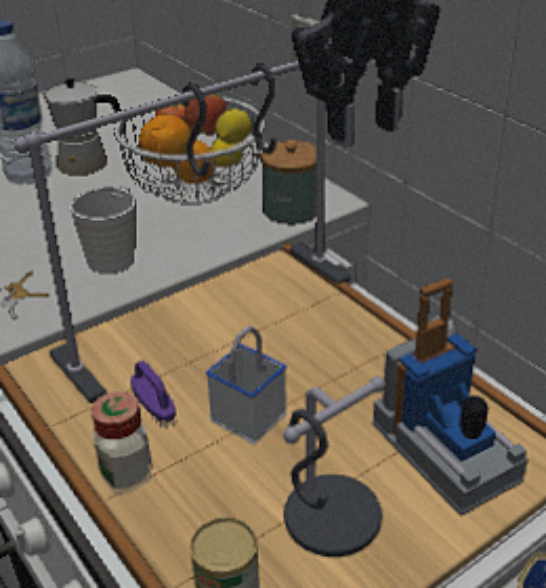

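Request:
{"fn": "carry_out", "kwargs": {"targets": [[[-3.2, -3.7, 0, 0, 0, 0.034, 0], [-3.2, -3.7, 0, 0, 0, 0, 0], [-3.2, -3.7, 3, 0, 0, 0, 0], [0, 0, 4, 0, 0, 0, 0], [0, 0, 4, 0, 0, 0, 0], [0, 0, 3.5, 0, 0, 0, 0], [0, 0, 0, 0, 0, 0, 0], [0, 0, 0, 0, 0, 0, 0]]]}}

```text
time_s: 13.25
ee_pos: [0.4386, -0.1221, 0.255]
orientation: [180.0, 0.0, 88.5]
wrist_force: [0.4, -0.4, 0.9]
width: 0.0428
gripper_force: 0.0
```

Run:
```python
from h import *
S()
```

```text
{'time_s': 13.25, 'ee_pos': [0.439, -0.122, 0.255], 'orientation': [179.98, 0.001, 88.478], 'wrist_force': [0.428, -0.421, 0.933], 'width': 0.043, 'gripper_force': 0.0, 'joints': [-33.25, -6.381, 40.924, 109.427, 4.313, 75.422, 4.89]}
```

Request:
{"fn": "carry_out", "kwargs": {"targets": [[[-0.7, -0.75, 2, 0, 0, 0, 0], [0, 0, 3, 0, 0, 0, 0], [0, 0, 3, 0, 0, 0, 0], [0, 0, 2, 0, 0, 0, 0], [0, 0, 0, 0, 0, 0, 0], [0, 0, 0, 0, 0, 0, 0.5], [0, 0, 0, 0, 0, 0, 1], [0, 0, 0, 0, 0, 0, 1]]], "squeeze": 50}}

```text
time_s: 14.05
ee_pos: [0.4323, -0.1288, 0.156]
orientation: [179.8, -0.0, 88.5]
wrist_force: [-1.1, -3.0, 3.5]
width: 0.0067
gripper_force: 48.7
```

Request:
{"fn": "carry_out", "kwargs": {"targets": [[[0, 0, 0, 0, 0, 0, 1], [0, 0, 0, 0, 0, 0, 1], [0, 0, 0, 0, 0, 0, 1], [0, 0, -0.1, 0, 0, 0, 1], [0, 0, 0, 0, 0, 0, 1], [0, 0, 0, 0, 0, 0, 1], [0, 0, 0, 0, 0, 0, 1], [0, 0, 0, 0, 0, 0, 1]]]}}

```text
time_s: 14.85
ee_pos: [0.432, -0.1285, 0.1559]
orientation: [179.8, -0.0, 88.5]
wrist_force: [1.1, -1.3, 6.9]
width: 0.0066
gripper_force: 49.3
```

Request:
{"fn": "carry_out", "kwargs": {"targets": [[[0, 0, -0.75, 0, 0, 0, 1], [0, 0, -0.75, 0, 0, 0, 1], [-0.4, 0, -0.65, 0, 0, 0, 1], [-0.45, 0, -0.65, 0, 0, 0, 1], [-0.6, 0, -1, 0, 0, 0, 1], [-0.6, 0, -1, 0, 0, 0, 1], [-2, 0, 0, 0, 0, 0, 1], [-2, 0, 0, 0, 0, 0, 1]]]}}

```text
time_s: 15.65
ee_pos: [0.4294, -0.1899, 0.2036]
orientation: [179.9, -0.0, 88.6]
wrist_force: [0.4, -0.7, 0.7]
width: 0.0067
gripper_force: 48.7
```

Request:
{"fn": "carry_out", "kwargs": {"targets": [[[0, 0, -3.5, 0, 0, 0, 1], [0, 0, -3.5, 0, 0, 0, 1], [0, 0, -3.5, 0, 0, 0, 1], [0, 0, -3.5, 0, 0, 0, 1], [0, 0, -3.6, 0, 0, -0.035, 1], [0, 0, 0, 0, 0, 0, 1], [0, 0, 0, 0, 0, 0, 1], [0, 0, 0, 0, 0, 0, 1]]]}}

```text
time_s: 16.45
ee_pos: [0.4287, -0.1892, 0.3778]
orientation: [-179.9, -0.0, 90.5]
wrist_force: [-0.2, -0.4, -0.8]
width: 0.0068
gripper_force: 48.9
```

Request:
{"fn": "carry_out", "kwargs": {"targets": [[[4.3, 0.3, 0, 0, 0, 0, 1], [4.3, 0.3, 0, 0, 0, 0, 1], [4.3, 0.3, 0, 0, 0, 0, 1], [4.3, 0.3, 0, 0, 0, 0, 1], [4.3, 0.3, 0, 0, 0, 0, 1], [4.3, 0.3, 0, 0, 0, 0, 1], [4.3, 0.3, 0, 0, 0, 0, 1], [4.1, 0.3, 0, 0, 0, 0, 1]]]}}

```text
time_s: 17.25
ee_pos: [0.4495, 0.1547, 0.3775]
orientation: [-179.9, 0.0, 90.5]
wrist_force: [1.7, -0.1, -1.1]
width: 0.007
gripper_force: 48.8
```

Request:
{"fn": "carry_out", "kwargs": {"targets": [[[0, 0, 1, 0, 0, 0, 1], [0, 0, 0, 0, 0, 0, 1], [0, 0, 0, 0, 0, 0, 1], [0, 0, 0, 0, 0, 0, 1], [0, 0, 0, 0, 0, 0, 1], [0, 0, 0, 0, 0, 0, 1], [0, 0, 0, 0, 0, 0, 1], [0, 0, 0, 0, 0, 0, 1]]]}}

```text
time_s: 18.05
ee_pos: [0.4501, 0.153, 0.3688]
orientation: [180.0, -0.0, 90.5]
wrist_force: [-0.4, 0.1, -0.6]
width: 0.0066
gripper_force: 48.9
```

Request:
{"fn": "carry_out", "kwargs": {"targets": [[[2, 0, 0, 0, 0, 0, 1], [2, 0, 0, 0, 0, 0, 1], [0.6, 0, 1, 0, 0, 0, 1], [0.6, 0, 1, 0, 0, 0, 1], [0.4, 0, 0.65, 0, 0, 0, 1], [0.3, 0, 0.65, 0, 0, 0, 1], [0, 0, 0.2, 0, 0, 0, 1], [0, 0, 0, 0, 0, 0, 1]]]}}

```text
time_s: 18.85
ee_pos: [0.4496, 0.2117, 0.3334]
orientation: [-180.0, 0.0, 90.5]
wrist_force: [-0.1, 0.1, -0.4]
width: 0.0067
gripper_force: 48.9
```

Request:
{"fn": "carry_out", "kwargs": {"targets": [[[0, 0, 0.5, 0, 0, 0, 1], [0, 0, 0.5, 0, 0, 0, 1], [0, 0, 0.4, 0, 0, 0, 1], [0, 0, 0.3, 0, 0, 0, 1], [0, 0, 0.1, 0, 0, 0, 1], [0, 0, 0, 0, 0, 0, 1], [0, 0, 0, 0, 0, 0, 1], [0, 0, 0, 0, 0, 0, 1]]]}}

```text
time_s: 19.65
ee_pos: [0.4498, 0.2128, 0.3168]
orientation: [179.9, -0.1, 90.5]
wrist_force: [-1.4, 0.6, 7.2]
width: 0.0068
gripper_force: 49.9
```

Request:
{"fn": "carry_out", "kwargs": {"targets": [[[0, 0, 0.1, 0, 0, 0, 1], [0, 0, 0, 0, 0, 0, 1], [0, 0, 0, 0, 0, 0, 1], [0, 0, 0, 0, 0, 0, 0.6], [0, 0, 0, 0, 0, 0, 0.4], [0, 0, 0, 0, 0, 0, 0.2], [0, 0, 0, 0, 0, 0, 0], [0, 0, 0, 0, 0, 0, 0]]]}}

```text
time_s: 20.45
ee_pos: [0.4495, 0.2121, 0.3145]
orientation: [-180.0, 0.0, 90.5]
wrist_force: [-0.4, -0.1, 0.6]
width: 0.0427
gripper_force: 0.0
```

Request:
{"fn": "carry_out", "kwargs": {"targets": [[[-0.5, 0, -1, 0, 0, 0, 0], [0, 0, -3, 0, 0, 0, 0], [0, 0, -4, 0, 0, 0, 0], [-4, 0, 0, 0, 0, 0, 0], [-5, 0, 0, 0, 0, 0, 0], [-5, 0, 0, 0, 0, 0, 0], [-5, 0, 0, 0, 0, 0, 0], [-5, 0, 0, 0, 0, 0, 0]]]}}

```text
time_s: 21.25
ee_pos: [0.4512, -0.0354, 0.3955]
orientation: [179.9, -0.0, 90.5]
wrist_force: [1.6, -0.8, -0.3]
width: 0.0423
gripper_force: 0.0
```

Run:
```python
from h import *
S()
for n in('top','scene'):
    im,d,c=cap(n);P=cloud(d,c);X,Y,Z=[P[...,i] for i in range(3)];br=im.max(-1)
    for x0,x1 in((.41,.49),(.5,.59),(.6,.68)):
        m=(X>x0)&(X<x1)&(Y>.18)&(Y<.228)&(Z>.2)&(Z<.33)&(br<80)&(d>0);p=P[m]
        if len(p): print(n,len(p),p.mean(0).round(3),p.min(0).round(3),p.max(0).round(3))
    m=(X>.56)&(X<.65)&(Y>-.17)&(Y<-.125)&(Z>.108)&(Z<.135)&(br<45)&(d>0);p=P[m];print('knob',len(p),p.mean(0).round(4),p.min(0).round(4),p.max(0).round(4))
```

```text
{'time_s': 21.25, 'ee_pos': [0.451, -0.035, 0.396], 'orientation': [179.94, -0.048, 90.497], 'wrist_force': [1.585, -0.772, -0.27], 'width': 0.042, 'gripper_force': 0.0, 'joints': [-36.566, -8.296, 31.501, 94.824, 4.284, 92.193, -4.668]}
top 28 [0.447 0.219 0.291] [0.444 0.211 0.242] [0.45  0.228 0.328]
top 35 [0.54  0.22  0.299] [0.537 0.215 0.243] [0.544 0.227 0.33 ]
top 44 [0.634 0.221 0.292] [0.631 0.216 0.237] [0.638 0.228 0.33 ]<stdin>:8: RuntimeWarning: Mean of empty slice.
  ret = um.true_divide(
Traceback (most recent call last):
ValueError: zero-size array to reduction operation minimum which has no identity
```

Run:
```python
from h import *
for n in('top','scene'):
    A=np.load(n+'0.npz');P=A['P'];br=A['im'].max(-1);X,Y,Z=[P[...,i] for i in range(3)]
    m=(X>.57)&(X<.65)&(Y>-.18)&(Y<-.125)&(Z>.07)&(Z<.135)&(br<45);p=P[m]
    print(n,len(p),np.median(p,0).round(4),p.min(0).round(4),p.max(0).round(4)); q=p[p[:,2]>.112]; print(len(q),q.mean(0).round(4),q.min(0).round(4),q.max(0).round(4))
    hsv=cv2.cvtColor(A['im'],cv2.COLOR_RGB2HSV)
    m=(X>.5)&(X<.7)&(Y>-.13)&(Y<0)&(Z>.124)&(Z<.142)&(hsv[...,0]>100)&(hsv[...,0]<130)&(hsv[...,1]>100);p=P[m]
    print('jawtop',len(p),cv2.minAreaRect((p[:,:2]*1000).astype(np.float32)))
```

```text
top 78 [ 0.6025 -0.1461  0.1181] [ 0.5924 -0.1567  0.0946] [ 0.6157 -0.137   0.1234]
64 [ 0.6035 -0.1472  0.1187] [ 0.5929 -0.1567  0.1139] [ 0.6157 -0.137   0.1234]
jawtop 229 ((609.4707641601562, -90.77251434326172), (30.309921264648438, 75.43168640136719), 82.50875091552734)
scene 208 [ 0.6018 -0.1533  0.107 ] [ 0.5862 -0.1607  0.0712] [ 0.6166 -0.1277  0.1204]
84 [ 0.605  -0.1498  0.1164] [ 0.5951 -0.1604  0.1125] [ 0.6164 -0.1384  0.1204]
jawtop 346 ((614.503173828125, -84.7311019897461), (39.89207458496094, 76.18243408203125), 84.81571197509766)
```

Request:
{"fn": "carry_out", "kwargs": {"targets": [[[-1.6, 2, 0, 0, 0, 0.113, 0], [-1.6, 2, 0, 0, 0, 0, 0], [-1.6, 2, 0, 0, 0, 0, 0], [-1.6, 2, 0, 0, 0, 0, 0], [-1.6, 2, 0, 0, 0, 0, 0], [-1.6, 2, 0, 0, 0, 0, 0], [-1.6, 2, 0, 0, 0, 0, 0], [-1.6, 2, 0, 0, 0, 0, 0]]]}}

```text
time_s: 22.1
ee_pos: [0.6002, -0.1753, 0.3952]
orientation: [180.0, 0.0, 84.1]
wrist_force: [0.8, 0.7, -0.5]
width: 0.0429
gripper_force: 0.0
```

Request:
{"fn": "carry_out", "kwargs": {"targets": [[[0, 0, 3, 0, 0, 0, 0], [0, 0, 4, 0, 0, 0, 0], [0, 0, 4, 0, 0, 0, 0], [0, 0, 4, 0, 0, 0, 0], [0, 0, 0, 0, 0, 0, 0], [0, 0, 0, 0, 0, 0, 0], [0, 0, 0, 0, 0, 0, 0], [0, 0, 0, 0, 0, 0, 0]]]}}

```text
time_s: 22.9
ee_pos: [0.6004, -0.175, 0.2471]
orientation: [179.8, 0.0, 84.0]
wrist_force: [1.0, 0.1, 0.9]
width: 0.0425
gripper_force: 0.0
```

Request:
{"fn": "carry_out", "kwargs": {"targets": [[[2.7, 0.2, 3, 0, 0, 0, 0], [0, 0, 3, 0, 0, 0, 0], [0, 0, 3, 0, 0, 0, 0], [0, 0, 3, 0, 0, 0, 0], [0, 0, 2, 0, 0, 0, 0], [0, 0, 0, 0, 0, 0, 0], [0, 0, 0, 0, 0, 0, 1], [0, 0, 0, 0, 0, 0, 1]]], "squeeze": 50}}

```text
time_s: 23.7
ee_pos: [0.6088, -0.1483, 0.1072]
orientation: [179.4, 0.1, 84.1]
wrist_force: [19.6, -4.1, -17.2]
width: 0.0245
gripper_force: 50.8
```

Request:
{"fn": "carry_out", "kwargs": {"targets": [[[0, 0, 0, 0, 0, 0, 1], [-0.6, 0, 0, 0, 0, 0, 1], [-0.6, 0, 0, 0, 0, 0, 1], [-0.6, 0, 0, 0, 0, 0, 1], [-0.6, 0, 0, 0, 0, 0, 1], [-0.5, 0, 0, 0, 0, 0, 1], [-0.3, 0, 0, 0, 0, 0, 1], [0, 0, 0, 0, 0, 0, 1]]]}}

```text
time_s: 24.5
ee_pos: [0.6055, -0.1788, 0.1072]
orientation: [179.5, -0.0, 84.2]
wrist_force: [18.6, -0.3, -13.6]
width: 0.0245
gripper_force: 51.0
```

Request:
{"fn": "carry_out", "kwargs": {"targets": [[[0, 0.3, 0, 0, 0, 0, 1], [-0.1, 0, 0, 0, 0, 0, 1], [-0.1, 0, 0, 0, 0, 0, 1], [-0.1, 0, 0, 0, 0, 0, 1], [-0.1, 0, 0, 0, 0, 0, 1], [0, 0, 0, 0, 0, 0, 1], [0, 0, 0, 0, 0, 0, 1], [0, 0, 0, 0, 0, 0, 1]]]}}

```text
time_s: 25.3
ee_pos: [0.6056, -0.1804, 0.107]
orientation: [179.8, -0.3, 84.2]
wrist_force: [-1.1, 14.0, 11.1]
width: 0.0247
gripper_force: 53.2
```

Request:
{"fn": "carry_out", "kwargs": {"targets": [[[0, 0, 0, 0, 0, 0, 0.3], [0, 0, 0, 0, 0, 0, 0], [0, 0, 0, 0, 0, 0, 0], [0, 0, -3, 0, 0, 0, 0], [0, 0, -5, 0, 0, 0, 0], [0, 0, -5, 0, 0, 0, 0], [0, 0, -5, 0, 0, 0, 0], [0, 0, -4, 0, 0, 0, 0]]]}}

```text
time_s: 26.1
ee_pos: [0.6033, -0.1851, 0.3281]
orientation: [179.9, 0.0, 84.0]
wrist_force: [0.3, -0.2, -0.4]
width: 0.0426
gripper_force: 0.0
```

Request:
{"fn": "carry_out", "kwargs": {"targets": [[[0, 0, 0, 0, 0.14, 0, 0], [0, 0, 0, 0, 0.14, 0, 0], [0, 0, 0, 0, 0.14, 0, 0], [0, 0, 0, 0, 0.14, 0, 0], [0, 0, 0, 0, 0, 0, 0], [0, 0, 0, 0, 0, 0, 0], [0, 0, 0, 0, 0, 0, 0], [0, 0, 0, 0, 0, 0, 0]]]}}

```text
time_s: 26.9
ee_pos: [0.6042, -0.1824, 0.3255]
orientation: [179.9, -32.0, 84.3]
wrist_force: [0.5, -0.5, 0.6]
width: 0.0428
gripper_force: 0.0
```

Run:
```python
from h import *
S()
```

```text
{'time_s': 26.9, 'ee_pos': [0.604, -0.182, 0.325], 'orientation': [179.903, -32.002, 84.263], 'wrist_force': [0.508, -0.466, 0.638], 'width': 0.043, 'gripper_force': 0.0, 'joints': [3.18, 29.202, 36.643, 72.723, -44.166, 100.597, 31.442]}
```

Request:
{"fn": "carry_out", "kwargs": {"targets": [[[0, 0, 0, 0, 0.14, 0, 0], [0, 0, 0, 0, 0.14, 0, 0], [0, 0, 0, 0, 0.14, 0, 0], [0, 0, 0, 0, 0.14, 0, 0], [0, 0, 0, 0, 0, 0, 0], [0, 0, 0, 0, 0, 0, 0], [0, 0, 0, 0, 0, 0, 0], [0, 0, 0, 0, 0, 0, 0]]]}}

```text
time_s: 27.7
ee_pos: [0.604, -0.1828, 0.3264]
orientation: [179.6, -64.0, 84.5]
wrist_force: [-0.2, -0.4, -0.6]
width: 0.043
gripper_force: 0.0
```

Run:
```python
from h import *
S()
```

```text
{'time_s': 27.7, 'ee_pos': [0.604, -0.183, 0.326], 'orientation': [179.603, -63.984, 84.537], 'wrist_force': [-0.232, -0.402, -0.605], 'width': 0.043, 'gripper_force': 0.0, 'joints': [19.513, 39.913, 27.104, 70.753, -67.209, 115.537, 36.095]}
```

Request:
{"fn": "carry_out", "kwargs": {"targets": [[[-3.7, 0, 1.8, 0, 0, 0, -0.4], [-3.7, 0, 1.8, 0, 0, 0, -0.4], [-3.7, 0, 1.8, 0, 0, 0, -0.4], [-3.7, 0.2, 1.8, 0, 0, 0, -0.4], [0, 0, 0, 0, 0, 0, -0.4], [0, 0, 0, 0, 0, 0, -0.4], [0, 0, 0, 0, 0, 0, -0.4], [0, 0, 0, 0, 0, 0, -0.4]]]}}

```text
time_s: 28.5
ee_pos: [0.6062, -0.1844, 0.1628]
orientation: [179.5, -64.1, 84.5]
wrist_force: [-0.5, -1.1, -0.8]
width: 0.0598
gripper_force: 0.0
```

Run:
```python
from h import *
S()
for n in('top','scene'):
    im,d,c=cap(n); P=cloud(d,c);X,Y,Z=[P[...,i] for i in range(3)]
    m=(X>.57)&(X<.66)&(Y>-.11)&(Y<-.04)&(Z>.15)&(Z<.23)&(d>0)&(im[...,0].astype(int)>im[...,2]+30); p=P[m]
    l=cv2.fitLine(p[:,:2].astype(np.float32),cv2.DIST_HUBER,0,.01,.01).ravel(); print(n,len(p),p.mean(0).round(4),p.min(0).round(4),p.max(0).round(4),l[:2])
    if n=='scene': save('s7',cv2.resize(im[150:370,220:440],None,fx=2.5,fy=2.5))
```

```text
{'time_s': 28.5, 'ee_pos': [0.606, -0.184, 0.163], 'orientation': [179.503, -64.068, 84.511], 'wrist_force': [-0.518, -1.124, -0.778], 'width': 0.06, 'gripper_force': 0.0, 'joints': [20.055, 49.767, 25.534, 76.002, -66.058, 107.719, 49.113]}
top 112 [ 0.6124 -0.076   0.1996] [ 0.5946 -0.0833  0.15  ] [ 0.6305 -0.0715  0.2193] [ 0.9922044 -0.1246207]
scene 115 [ 0.6101 -0.0785  0.1709] [ 0.5977 -0.0831  0.1501] [ 0.6298 -0.0714  0.2073] [ 0.987291   -0.15892316]
```

View pics/s7.png

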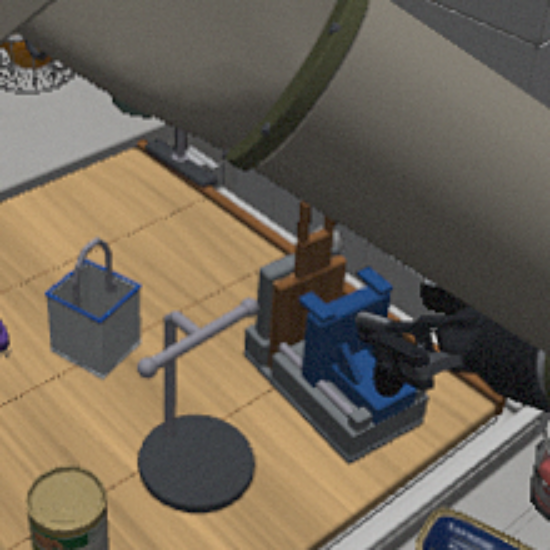

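Request:
{"fn": "carry_out", "kwargs": {"targets": [[[0.7, -0.2, 1.6, 0, 0, 0, -0.4], [0.7, 0, 1.6, 0, 0, 0, -0.4], [0.7, 0, 1.6, 0, 0, 0, -0.4], [0.7, 0, 1.6, 0, 0, 0, -0.4], [0.7, 0, 1.6, 0, 0, 0, -0.4], [0.7, 0, 1.5, 0, 0, 0, -0.4], [0, 0, 0, 0, 0, 0, -0.4], [0, 0, 0, 0, 0, 0, -0.4]]]}}

```text
time_s: 29.4
ee_pos: [0.6143, -0.0804, 0.1566]
orientation: [180.0, -64.2, 84.1]
wrist_force: [-0.6, 0.2, 0.1]
width: 0.0601
gripper_force: 0.0
```

Run:
```python
from h import *
S()
im,d,c=cap('top'); P=cloud(d,c);X,Y,Z=[P[...,i] for i in range(3)]
m=(X>.57)&(X<.66)&(Y>-.11)&(Y<-.04)&(Z>.15)&(Z<.23)&(d>0)&(im[...,0].astype(int)>im[...,2]+30); p=P[m]
print(len(p),p.mean(0).round(4),p.min(0).round(4),p.max(0).round(4))
save('t7',cv2.resize(im[130:250,270:390],None,fx=4,fy=4))
```

```text
{'time_s': 29.4, 'ee_pos': [0.614, -0.08, 0.157], 'orientation': [179.981, -64.165, 84.075], 'wrist_force': [-0.649, 0.233, 0.088], 'width': 0.06, 'gripper_force': 0.0, 'joints': [12.416, 44.0, 23.214, 86.27, -67.717, 99.557, 48.303]}
117 [ 0.613  -0.0764  0.197 ] [ 0.5953 -0.1042  0.1501] [ 0.6525 -0.0715  0.2194]
```

View pics/t7.png

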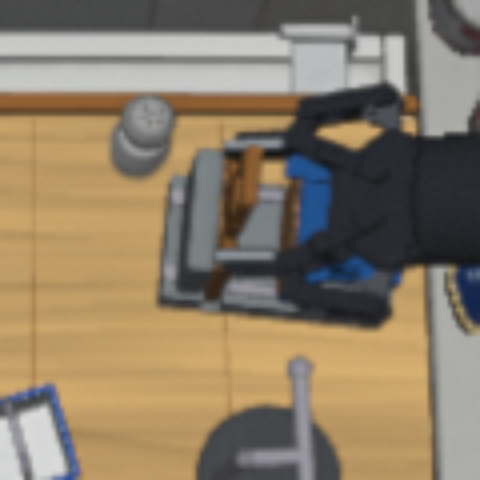

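Request:
{"fn": "carry_out", "kwargs": {"targets": [[[0, 0, 0, 0, 0, 0, 0], [0, 0, 0, 0, 0, 0, 0.2], [0, 0, 0, 0, 0, 0, 0.5], [0, 0, 0, 0, 0, 0, 0.5], [0, 0, 0, 0, 0, 0, 0.5], [0, 0, 0, 0, 0, 0, 0.5], [0, 0, 0, 0, 0, 0, 0.5], [0, 0, 0, 0, 0, 0, 0.5]]], "squeeze": 40}}

```text
time_s: 30.25
ee_pos: [0.6143, -0.0806, 0.1563]
orientation: [-180.0, -64.2, 84.0]
wrist_force: [-0.1, -1.6, -0.6]
width: 0.0351
gripper_force: 39.7
```

Run:
```python
from h import *
S()
```

```text
{'time_s': 30.25, 'ee_pos': [0.614, -0.081, 0.156], 'orientation': [-179.981, -64.16, 84.015], 'wrist_force': [-0.069, -1.58, -0.622], 'width': 0.035, 'gripper_force': 39.692, 'joints': [12.438, 44.019, 23.204, 86.272, -67.716, 99.538, 48.301]}
```

Request:
{"fn": "carry_out", "kwargs": {"targets": [[[0.9, 0, -0.43, 0, 0, 0, 0.5], [1.8, 0, -0.87, 0, 0, 0, 0.5], [1.8, 0, -0.87, 0, 0, 0, 0.5], [1.8, 0, -0.87, 0, 0, 0, 0.5], [1.8, 0, -0.87, 0, 0, 0, 0.5], [1.8, 0, -0.87, 0, 0, 0, 0.5], [1.8, 0, -0.87, 0, 0, 0, 0.5], [0, 0, 0, 0, 0, 0, 0.5]]], "squeeze": 60}}

```text
time_s: 31.05
ee_pos: [0.6149, -0.0807, 0.2907]
orientation: [179.3, -64.1, 84.7]
wrist_force: [-0.4, -0.0, -1.2]
width: 0.0345
gripper_force: 63.6
```

Run:
```python
from h import *
S()
```

```text
{'time_s': 31.05, 'ee_pos': [0.615, -0.081, 0.291], 'orientation': [179.259, -64.119, 84.732], 'wrist_force': [-0.423, -0.035, -1.246], 'width': 0.034, 'gripper_force': 63.612, 'joints': [11.455, 34.793, 24.82, 82.594, -67.085, 105.265, 37.383]}
```

Request:
{"fn": "carry_out", "kwargs": {"targets": [[[0, 0, 0, 0.109, 0, -0.047, 0.5], [0.92, 0.36, 3.5, 0, 0, 0, 0.5], [0.92, 0.36, 3.5, 0, 0, 0, 0.5], [0.92, 0.36, 3.5, 0, 0, 0, 0.5], [0.92, 0.36, 3.5, 0, 0, 0, 0.5], [0.92, 0.36, 3.5, 0, 0, 0, 0.5], [0, 0, 0, 0, 0, 0, 0.5], [0, 0, 0, 0, 0, 0, 0.5]]]}}

```text
time_s: 31.85
ee_pos: [0.6291, 0.0985, 0.2515]
orientation: [-179.2, -64.2, 90.3]
wrist_force: [0.3, -0.8, -0.5]
width: 0.0347
gripper_force: 63.5
```

Run:
```python
from h import *
S()
for n in('top','scene'):
    im,d,c=cap(n); P=cloud(d,c);X,Y,Z=[P[...,i] for i in range(3)]
    m=(X>.57)&(X<.7)&(Y>0)&(Y<.19)&(Z>.12)&(Z<.35)&(d>0)&(im[...,0].astype(int)>im[...,2]+30); p=P[m]
    if len(p)>5: print(n,len(p),p.mean(0).round(4),p.min(0).round(4),p.max(0).round(4),cv2.fitLine(p[:,:2].astype(np.float32),cv2.DIST_HUBER,0,.01,.01).ravel()[:2], cv2.fitLine(p[:,1:].astype(np.float32),cv2.DIST_HUBER,0,.01,.01).ravel()[:2])
save('s8',im)
```

```text
{'time_s': 31.85, 'ee_pos': [0.629, 0.098, 0.251], 'orientation': [-179.244, -64.213, 90.266], 'wrist_force': [0.304, -0.79, -0.533], 'width': 0.035, 'gripper_force': 63.511, 'joints': [-0.663, 33.067, 18.621, 88.91, -68.407, 94.308, 36.103]}
top 266 [0.6124 0.0889 0.2577] [5.701e-01 4.000e-04 1.284e-01] [0.661  0.1159 0.3154] [0.6753189 0.7375258] [ 0.01272497 -0.99991906]
scene 370 [0.6269 0.0995 0.2176] [0.5901 0.0949 0.1238] [0.6636 0.1084 0.3101] [ 0.99999267 -0.00383128] [0.0249518 0.9996887]
```

View pics/s8.png

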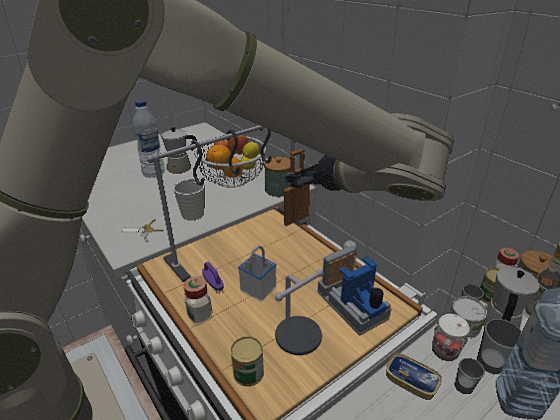

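Request:
{"fn": "carry_out", "kwargs": {"targets": [[[0, 0.17, 1.9, 0, 0, 0, 0.5], [0, 0.17, 1.9, 0, 0, 0, 0.5], [0, 0.17, 1.9, 0, 0, 0, 0.5], [0, 0.17, 1.9, 0, 0, 0, 0.5], [0, 0.17, 1.9, 0, 0, 0, 0.5], [0, 0, 0, 0, 0, 0, 0.5], [0, 0, 0, 0, 0, 0, 0.5], [0, 0, 0, 0, 0, 0, 0.5]]]}}

```text
time_s: 32.75
ee_pos: [0.6372, 0.1811, 0.2104]
orientation: [-179.4, -64.1, 90.2]
wrist_force: [-0.1, 0.7, -1.4]
width: 0.0349
gripper_force: 63.5
```

Run:
```python
from h import *
S()
for n in('top','scene'):
    im,d,c=cap(n); P=cloud(d,c);X,Y,Z=[P[...,i] for i in range(3)];br=im.max(-1)
    b=(im[...,0].astype(int)>im[...,2]+30)
    m=(X>.57)&(X<.7)&(Y>.15)&(Y<.21)&(Z>.09)&(Z<.30)&(d>0)&b; p=P[m]
    if len(p)>5: print(n,len(p),p.mean(0).round(4),p.min(0).round(4),p.max(0).round(4)); q=p[p[:,2]>.225];print(q.min(0).round(4),q.max(0).round(4))
    m=(X>.61)&(X<.67)&(Y>.205)&(Y<.262)&(Z>.2)&(Z<.318)&(br<80)&(d>0);q=P[m];print('hc',len(q),q.mean(0).round(4),q.min(0).round(4),q.max(0).round(4))
```

```text
{'time_s': 32.75, 'ee_pos': [0.637, 0.181, 0.21], 'orientation': [-179.409, -64.14, 90.171], 'wrist_force': [-0.081, 0.705, -1.355], 'width': 0.035, 'gripper_force': 63.512, 'joints': [-3.903, 33.979, 12.871, 92.009, -70.542, 84.94, 36.367]}
top 217 [0.6263 0.184  0.2178] [0.5844 0.1507 0.0929] [0.6691 0.2003 0.2735]
[0.5844 0.1509 0.2259] [0.6498 0.1917 0.2735]
hc 82 [0.6347 0.235  0.2674] [0.6312 0.2156 0.2318] [0.6401 0.2603 0.3175]
scene 309 [0.6354 0.1834 0.1735] [0.5986 0.1619 0.0904] [0.6716 0.1918 0.2699]
[0.6141 0.1619 0.2259] [0.6531 0.1918 0.2699]
hc 94 [0.6376 0.2401 0.253 ] [0.6337 0.2159 0.2273] [0.6444 0.2598 0.2941]
```

Request:
{"fn": "carry_out", "kwargs": {"targets": [[[0.5, 0.1, 1, 0, 0, 0, 0.5], [0.5, 0.1, 1, 0, 0, 0, 0.5], [0.5, 0, 1, 0, 0, 0, 0.5], [0.3, 0, 0.6, 0, 0, 0, 0.5], [0.2, 0, 0.5, 0, 0, 0, 0.5], [0, 0, 0, 0, 0, 0, 0.5], [0, 0, 0, 0, 0, 0, 0.5], [0, 0, 0, 0, 0, 0, 0.5]]]}}

```text
time_s: 33.65
ee_pos: [0.6382, 0.2281, 0.2102]
orientation: [-179.3, -64.2, 90.2]
wrist_force: [0.1, -0.0, -0.9]
width: 0.0348
gripper_force: 63.6
```

Run:
```python
from h import *
S()
for n in('top','scene'):
    im,d,c=cap(n); P=cloud(d,c);X,Y,Z=[P[...,i] for i in range(3)];br=im.max(-1)
    b=(im[...,0].astype(int)>im[...,2]+30)
    m=(X>.57)&(X<.7)&(Y>.19)&(Y<.26)&(Z>.09)&(Z<.30)&(d>0)&b; p=P[m]
    if len(p)>5: print(n,len(p),p.mean(0).round(4),p.min(0).round(4),p.max(0).round(4)); q=p[p[:,2]>.225];print(q.min(0).round(4),q.max(0).round(4))
    m=(X>.60)&(X<.67)&(Y>.205)&(Y<.262)&(Z>.2)&(Z<.318)&(br<80)&(d>0);q=P[m];print('hc',len(q),q.mean(0).round(4),q.min(0).round(4),q.max(0).round(4))
    if n=='scene': save('s9',cv2.resize(im[90:250,200:360],None,fx=3.7,fy=3.7))
```

```text
{'time_s': 33.65, 'ee_pos': [0.638, 0.228, 0.21], 'orientation': [-179.32, -64.17, 90.176], 'wrist_force': [0.091, -0.03, -0.945], 'width': 0.035, 'gripper_force': 63.568, 'joints': [-5.255, 33.222, 9.062, 92.661, -71.069, 80.476, 34.518]}
top 189 [0.6231 0.2315 0.2176] [0.5816 0.1908 0.0905] [0.671  0.2503 0.2982]
[0.5816 0.1917 0.2251] [0.6468 0.2503 0.2982]
hc 302 [0.6337 0.2252 0.2379] [0.601  0.205  0.2032] [0.6698 0.2599 0.3179]
scene 278 [0.6363 0.23   0.1712] [0.6005 0.1931 0.09  ] [0.6736 0.2569 0.2696]
[0.6156 0.1931 0.2251] [0.6545 0.2569 0.2696]
hc 200 [0.6335 0.2317 0.2473] [0.6059 0.2075 0.2017] [0.6545 0.2569 0.2946]
```

View pics/s9.png

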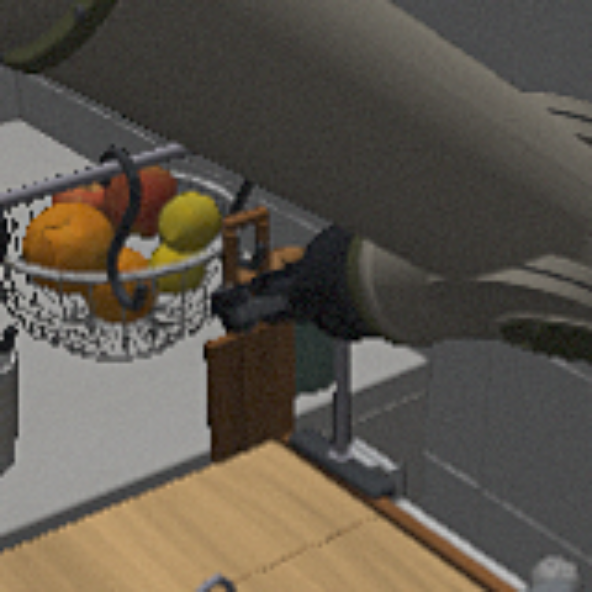

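Request:
{"fn": "carry_out", "kwargs": {"targets": [[[-0.6, 0, 0.3, 0, 0, 0, 0.5], [-0.6, 0, 0.3, 0, 0, 0, 0.5], [-0.4, 0, 0.5, 0, 0, 0, 0.5], [-0.3, 0, 0.3, 0, 0, 0, 0.5], [-0.2, 0, 0.1, 0, 0, 0, 0.5], [0, 0, 0, 0, 0, 0, 0.5], [0, 0, 0, 0, 0, 0, 0.5], [0, 0, 0, 0, 0, 0, 0.5]]]}}

```text
time_s: 34.55
ee_pos: [0.6379, 0.233, 0.1852]
orientation: [-179.4, -64.2, 90.3]
wrist_force: [-0.6, 0.3, -1.5]
width: 0.0345
gripper_force: 63.6
```

Run:
```python
from h import *
S()
```

```text
{'time_s': 34.55, 'ee_pos': [0.638, 0.233, 0.185], 'orientation': [-179.388, -64.193, 90.28], 'wrist_force': [-0.62, 0.326, -1.491], 'width': 0.035, 'gripper_force': 63.568, 'joints': [-4.388, 35.012, 7.342, 93.201, -71.251, 78.784, 36.522]}
```

Request:
{"fn": "carry_out", "kwargs": {"targets": [[[-0.2, 0, 0.1, 0, 0, 0, 0.5], [-0.1, 0, 0.05, 0, 0, 0, 0.5], [0, 0, 0, 0, 0, 0, 0.5], [0, 0, 0, 0, 0, 0, 0.5], [0, 0, 0, 0, 0, 0, 0.5], [0, 0, 0, 0, 0, 0, 0.5], [0, 0, 0, 0, 0, 0, 0.5], [0, 0, 0, 0, 0, 0, 0.5]]]}}

```text
time_s: 35.35
ee_pos: [0.6381, 0.2335, 0.1827]
orientation: [-179.5, -64.3, 90.4]
wrist_force: [0.2, 0.0, 5.1]
width: 0.0345
gripper_force: 63.9
```

Request:
{"fn": "carry_out", "kwargs": {"targets": [[[0, 0, 0, 0, 0, 0, 0.1], [0, 0, 0, 0, 0, 0, 0], [0, 0, 0, 0, 0, 0, -0.1], [0, 0, 0, 0, 0, 0, -0.2], [0, 0, 0, 0, 0, 0, -0.2], [0, 0, 0, 0, 0, 0, -0.2], [-0.4, 0, -0.9, 0, 0, 0, -0.2], [-0.9, 0, -1.8, 0, 0, 0, -0.2]]]}}

```text
time_s: 36.15
ee_pos: [0.6376, 0.2037, 0.1819]
orientation: [-179.4, -64.2, 90.4]
wrist_force: [-0.1, 0.4, 0.6]
width: 0.0513
gripper_force: 0.0
```

Request:
{"fn": "carry_out", "kwargs": {"targets": [[[-1.3, 0, -2.7, 0, 0, 0, -0.2], [-1.3, 0, -2.7, 0, 0, 0, -0.2], [-1.3, 0, -2.7, 0, 0, 0, -0.2], [-1.3, 0, -2.7, 0, 0, 0, -0.2], [0, 0, -3, 0, 0, 0, -0.2], [0, 0, -3, 0, 0, 0, -0.2], [0, 0, -3, 0, 0, 0, -0.2], [0, 0, 0, 0, 0, 0, -0.2]]]}}

```text
time_s: 36.95
ee_pos: [0.6417, -0.0048, 0.2219]
orientation: [-179.5, -64.0, 90.0]
wrist_force: [-0.8, -0.8, -0.5]
width: 0.051
gripper_force: 0.0
```

Run:
```python
from h import *
S()
for n in('top','scene'):
    im,d,c=cap(n); P=cloud(d,c);X,Y,Z=[P[...,i] for i in range(3)];br=im.max(-1)
    b=(im[...,0].astype(int)>im[...,2]+30)
    m=(X>.57)&(X<.7)&(Y>.19)&(Y<.27)&(Z>.04)&(Z<.30)&(d>0)&b; p=P[m]
    print(n,len(p),p.mean(0).round(4),p.min(0).round(4),p.max(0).round(4)) if len(p) else print(n,'none')
    m=(X>.4)&(X<.56)&(Y>-.02)&(Y<.13)&(d>0)
    q=P[m&(Z>.075)&(Z<.105)]; print('rim',len(q),cv2.minAreaRect((q[:,:2]*1000).astype(np.float32)) if len(q) else 0)
    q=P[m&(Z>.128)&(Z<.16)]; print('handle',len(q),q.mean(0).round(4) if len(q) else 0,q.min(0).round(4),q.max(0).round(4),cv2.fitLine(q[:,:2].astype(np.float32),cv2.DIST_HUBER,0,.01,.01).ravel()[:2])
save('s10',im)
```

```text
{'time_s': 36.95, 'ee_pos': [0.642, -0.005, 0.222], 'orientation': [-179.532, -63.955, 89.996], 'wrist_force': [-0.779, -0.783, -0.466], 'width': 0.051, 'gripper_force': 0.0, 'joints': [11.194, 39.623, 14.406, 81.418, -63.772, 98.662, 39.019]}
top 265 [0.6295 0.2369 0.1789] [0.5981 0.2284 0.0597] [0.6741 0.2504 0.2796]
rim 191 ((458.44903564453125, 81.13340759277344), (71.27667236328125, 138.84840393066406), 30.28346061706543)
handle 48 [0.4727 0.0534 0.1405] [0.4538 0.0465 0.1282] [0.4938 0.0609 0.1475] [0.9575537 0.288255 ]
scene 434 [0.638  0.2351 0.143 ] [0.6011 0.2149 0.0533] [0.6781 0.2518 0.2461]
rim 426 ((462.5921936035156, 81.76945495605469), (70.92779541015625, 138.59071350097656), 29.96057891845703)
handle 51 [0.4758 0.0527 0.137 ] [0.4588 0.0467 0.128 ] [0.4985 0.06   0.1434] [0.96264803 0.2707559 ]
```

Request:
{"fn": "carry_out", "kwargs": {"targets": [[[0, 0, 0, 0, -0.14, 0, -0.2], [0, 0, 0, 0, -0.14, 0, -0.2], [0, 0, 0, 0, -0.14, 0, -0.2], [0, 0, 0, 0, -0.14, 0, -0.2], [0, 0, 0, 0, -0.14, 0, -0.2], [0, 0, 0, 0, -0.14, 0, -0.2], [0, 0, 0, 0, -0.14, 0, -0.2], [0, 0, 0, 0, -0.136, 0, -0.2]]]}}

```text
time_s: 37.85
ee_pos: [0.6413, 0.0028, 0.2216]
orientation: [-179.8, 0.0, 90.9]
wrist_force: [0.3, 0.5, -0.4]
width: 0.0511
gripper_force: 0.0
```

Request:
{"fn": "carry_out", "kwargs": {"targets": [[[0, 0, 0, 0, 0, 0.142, 0], [0, 0, 0, 0, 0, 0.142, 0], [0, 0, 0, 0, 0, 0.142, 0], [0, 0, 0, 0, 0, 0.142, 0], [0, 0, 0, 0, 0, 0.142, 0], [0, 0, 0, 0, 0, 0.142, 0], [0, 0, 0, 0, 0, 0.142, 0], [0, 0, 0, 0, 0, 0.142, 0]]]}}

```text
time_s: 38.65
ee_pos: [0.6407, 0.0029, 0.2202]
orientation: [-179.6, 0.2, 25.5]
wrist_force: [-0.1, 0.4, -0.1]
width: 0.0428
gripper_force: 0.0
```

Run:
```python
from h import *
S()
```

```text
{'time_s': 38.65, 'ee_pos': [0.641, 0.003, 0.22], 'orientation': [-179.598, 0.241, 25.483], 'wrist_force': [-0.107, 0.413, -0.065], 'width': 0.043, 'gripper_force': 0.0, 'joints': [-33.601, 25.841, 40.118, 84.991, -17.088, 75.74, -56.493]}
```

Request:
{"fn": "carry_out", "kwargs": {"targets": [[[0, 0, 0, 0, 0, 0.08, 0], [0, 0, 0, 0, 0, 0.077, 0], [-3.6, -2.4, 0, 0, 0, 0, 0], [-3.6, -2.4, 0, 0, 0, 0, 0], [-3.6, -2.4, 0, 0, 0, 0, 0], [-3.6, -2.4, 0, 0, 0, 0, 0], [0, 0, 0, 0, 0, 0, 0], [0, 0, 0, 0, 0, 0, 0]]]}}

```text
time_s: 39.45
ee_pos: [0.4749, 0.0537, 0.2222]
orientation: [-179.6, 0.2, 16.9]
wrist_force: [1.1, -0.6, 0.8]
width: 0.0428
gripper_force: 0.0
```

Run:
```python
from h import *
S()
im,d,c=cap('scene'); P=cloud(d,c);X,Y,Z=[P[...,i] for i in range(3)]
m=(X>.4)&(X<.56)&(Y>-.02)&(Y<.13)&(d>0)&(Z>.125)&(Z<.155);q=P[m];print(len(q),q.mean(0).round(4),q.min(0).round(4),q.max(0).round(4))
```

```text
{'time_s': 39.45, 'ee_pos': [0.475, 0.054, 0.222], 'orientation': [-179.56, 0.176, 16.919], 'wrist_force': [1.091, -0.598, 0.816], 'width': 0.043, 'gripper_force': 0.0, 'joints': [-53.333, 0.011, 42.374, 109.113, -0.452, 71.1, -83.894]}
55 [0.4762 0.0529 0.1358] [0.4578 0.0464 0.1255] [0.499  0.0605 0.1433]
```

Request:
{"fn": "carry_out", "kwargs": {"targets": [[[0, 0, 3, 0, 0, 0, 0], [0, 0, 3, 0, 0, 0, 0], [0, 0, 2, 0, 0, 0, 0], [0, 0, 0.8, 0, 0, 0, 0], [0, 0, 0, 0, 0, 0, 0.5], [0, 0, 0, 0, 0, 0, 1], [0, 0, 0, 0, 0, 0, 1], [0, 0, 0, 0, 0, 0, 1]]], "squeeze": 50}}

```text
time_s: 40.3
ee_pos: [0.476, 0.0533, 0.1349]
orientation: [-179.7, 0.1, 16.8]
wrist_force: [0.6, 1.0, 2.3]
width: 0.0042
gripper_force: 48.8
```

Request:
{"fn": "carry_out", "kwargs": {"targets": [[[0, 0, -1, 0, 0, 0, 1], [0, 0, -2, 0, 0, 0, 1], [0, 0, -2, 0, 0, 0, 1], [0, 0, 0, 0, 0, 0.1, 1], [0, 0, 0, 0, 0, 0.1, 1], [0, 0, 0, 0, 0, 0.08, 1], [0, 0, 0, 0, 0, 0, 1], [0, 0, 0, 0, 0, 0, 1]]]}}

```text
time_s: 41.1
ee_pos: [0.4756, 0.0529, 0.1845]
orientation: [-179.7, 0.3, 0.8]
wrist_force: [1.1, 0.2, -2.1]
width: 0.0045
gripper_force: 48.8
```

Run:
```python
from h import *
S()
im,d,c=cap('scene'); P=cloud(d,c);X,Y,Z=[P[...,i] for i in range(3)]
hsv=cv2.cvtColor(im,cv2.COLOR_RGB2HSV)
m=(X>.4)&(X<.56)&(Y>-.02)&(Y<.13)&(d>0)&(hsv[...,0]>100)&(hsv[...,0]<130)&(hsv[...,1]>100);q=P[m];print(len(q),q.mean(0).round(4),q.min(0).round(4),q.max(0).round(4),cv2.minAreaRect((q[:,:2]*1000).astype(np.float32)))
```

```text
{'time_s': 41.1, 'ee_pos': [0.476, 0.053, 0.184], 'orientation': [-179.728, 0.278, 0.846], 'wrist_force': [1.136, 0.164, -2.084], 'width': 0.004, 'gripper_force': 48.815, 'joints': [-53.547, 2.806, 43.717, 111.877, -2.458, 66.345, -98.024]}
267 [0.4636 0.0444 0.2035] [ 0.4001 -0.0092  0.0193] [0.5086 0.1234 0.3377] ((463.91009521484375, 70.38668060302734), (80.5914306640625, 156.6698760986328), 31.124773025512695)
```

Request:
{"fn": "carry_out", "kwargs": {"targets": [[[1.4, -2.2, 0, 0, 0, 0, 1], [1.4, -2.2, 0, 0, 0, 0, 1], [1.3, -2.2, 0, 0, 0, 0, 1], [1.3, -2.1, 0, 0, 0, 0, 1], [0, 0, 0, 0, 0, 0, 1], [0, 0, 2, 0, 0, 0, 1], [0, 0, 1.8, 0, 0, 0, 1], [0, 0, 0.6, 0, 0, 0, 1]]]}}

```text
time_s: 41.95
ee_pos: [0.5271, 0.1401, 0.1386]
orientation: [-179.8, 0.4, 0.8]
wrist_force: [0.3, 1.0, -2.8]
width: 0.0042
gripper_force: 48.7
```

Request:
{"fn": "carry_out", "kwargs": {"targets": [[[0, 0, 0.4, 0, 0, 0, 1], [0, 0, 0.15, 0, 0, 0, 1], [0, 0, 0, 0, 0, 0, 1], [0, 0, 0, 0, 0, 0, 0.7], [0, 0, 0, 0, 0, 0, 0.5], [0, 0, 0, 0, 0, 0, 0.3], [0, 0, 0, 0, 0, 0, 0.2], [0, 0, 0, 0, 0, 0, 0.2]]]}}

```text
time_s: 42.75
ee_pos: [0.5282, 0.1408, 0.1347]
orientation: [-179.7, 0.3, 0.7]
wrist_force: [1.1, 0.3, 0.6]
width: 0.0342
gripper_force: 0.0
```

Request:
{"fn": "carry_out", "kwargs": {"targets": [[[0, 0, -2, 0, 0, 0, 0.2], [0, 0, -4, 0, 0, 0, 0.2], [0, 0, -5, 0, 0, 0, 0.2], [0, 4, -4, 0, 0, 0, -0.6], [0, 5, 0, 0, 0, 0, -0.6], [0, 5, 0, 0, 0, 0, -0.6], [0, 0, 0, 0, 0, -0.14, -0.6], [0, 0, 0, 0, 0, -0.14, -0.6]]]}}

```text
time_s: 43.55
ee_pos: [0.5306, 0.0029, 0.2797]
orientation: [-179.7, 0.2, 16.9]
wrist_force: [0.4, 0.3, -0.4]
width: 0.0685
gripper_force: 0.0
```

Request:
{"fn": "carry_out", "kwargs": {"targets": [[[0, 0, 0, 0, 0, -0.145, -0.6], [0, 0, 0, 0, 0, -0.145, -0.6], [0, 0, 0, 0, 0, -0.145, -0.6], [0, 0, 0, 0, 0, -0.145, -0.6], [0, 0, 0, 0, 0, -0.145, -0.6], [0, 0, 0, 0, 0, -0.145, -0.6], [0, 0, 0, 0, 0, -0.145, -0.6], [0, 0, 0, 0, 0, -0.145, -0.6]]]}}

```text
time_s: 44.35
ee_pos: [0.5306, 0.0047, 0.2794]
orientation: [-179.7, -0.2, 83.5]
wrist_force: [0.2, 0.4, 0.9]
width: 0.0685
gripper_force: 0.0
```

```bash
cat > cad.py <<'E'
from h import *
def cad(x0,x1,y0,y1,zb=.02):
  for n in('top','scene'):
    im,d,c=cap(n); P=cloud(d,c);X,Y,Z=[P[...,i] for i in range(3)]
    m=(X>x0)&(X<x1)&(Y>y0)&(Y<y1)&(d>0)
    q=P[m&(Z>zb+.06)&(Z<zb+.082)]
    if len(q)>5: print(n,'rim',len(q),np.round(cv2.minAreaRect((q[:,:2]*1000).astype(np.float32))[0],1),np.round(cv2.minAreaRect((q[:,:2]*1000).astype(np.float32))[1:][0],1),cv2.minAreaRect((q[:,:2]*1000).astype(np.float32))[2])
    q=P[m&(Z>zb+.105)&(Z<zb+.14)]
    if len(q)>5: print(n,'handle',len(q),q.mean(0).round(4),q.min(0).round(4),q.max(0).round(4),cv2.fitLine(q[:,:2].astype(np.float32),cv2.DIST_HUBER,0,.01,.01).ravel()[:2])
E
python3 - <<'E'
from cad import *
S(); cad(.47,.59,.08,.2)
E
```

```text
{'time_s': 44.35, 'ee_pos': [0.531, 0.005, 0.279], 'orientation': [-179.677, -0.216, 83.548], 'wrist_force': [0.227, 0.422, 0.864], 'width': 0.068, 'gripper_force': 0.0, 'joints': [-42.725, 6.542, 40.992, 97.117, -4.644, 78.263, -7.4]}
top rim 185 [527.8 140.4] [59.2 63.2] 0.6124058365821838
top handle 41 [0.5258 0.1403 0.1397] [0.5062 0.1374 0.126 ] [0.5507 0.143  0.1483] [0.9998902  0.01481846]
scene rim 274 [530.7 141.4] [60.8 68.4] 0.8194040060043335
scene handle 54 [0.5282 0.1398 0.1356] [0.5086 0.1368 0.1252] [0.5509 0.1448 0.1432] [ 0.9996857  -0.02506946]
```

Request:
{"fn": "carry_out", "kwargs": {"targets": [[[0, 0, 0, 0, 0, -0.127, -0.9], [0, 0, 0, 0, 0.131, 0, -0.9], [0, 0, 0, 0, 0.131, 0, -0.9], [0, 0, 0, 0, 0.131, 0, -0.9], [0, 0, 0, 0, 0.131, 0, -0.9], [0, 0, 0, 0, 0.131, 0, -0.9], [0, 0, 0, 0, 0.131, 0, -0.9], [0, 0, 0, 0, 0, 0, -0.9]]]}}

```text
time_s: 45.25
ee_pos: [0.53, 0.002, 0.277]
orientation: [-179.0, -45.4, 89.2]
wrist_force: [-0.2, -0.5, -0.5]
width: 0.0811
gripper_force: 0.0
```

Request:
{"fn": "carry_out", "kwargs": {"targets": [[[-1.7, 0, 2.8, 0, 0, 0, -0.9], [-1.7, 0, 2.8, 0, 0, 0, -0.9], [-1.7, 0, 2.8, 0, 0, 0, -0.9], [-1.7, 0, 2.8, 0, 0, 0, -0.9], [0, 0, 0, 0, 0, 0, -0.9], [0, 0, 0, 0, 0, 0, -0.9], [0, 0, 0, 0, 0, 0, -0.9], [0, 0, 0, 0, 0, 0, -0.9]]]}}

```text
time_s: 46.05
ee_pos: [0.5306, 0.036, 0.154]
orientation: [-179.8, -45.2, 90.3]
wrist_force: [-0.4, 0.3, 0.3]
width: 0.0814
gripper_force: 0.0
```

Run:
```python
from cad import *
S(); cad(.47,.59,.08,.2)
```

```text
{'time_s': 46.05, 'ee_pos': [0.531, 0.036, 0.154], 'orientation': [-179.767, -45.236, 90.293], 'wrist_force': [-0.408, 0.325, 0.263], 'width': 0.081, 'gripper_force': 0.0, 'joints': [-16.995, 26.945, 39.721, 105.685, -57.748, 84.578, 45.951]}
top rim 182 [528.  140.3] [60.1 63.2] 0.712650716304779
top handle 42 [0.5254 0.1404 0.1386] [0.5044 0.1375 0.1251] [0.5509 0.1426 0.1475] [0.99992985 0.01184424]
scene rim 209 [531.  140.9] [60.9 66. ] 2.3382675647735596
scene handle 52 [0.5291 0.1402 0.1357] [0.5105 0.137  0.1252] [0.5511 0.1451 0.1421] [0.9999994  0.00111527]
```

Request:
{"fn": "carry_out", "kwargs": {"targets": [[[0, -0.1, 3, 0, 0, 0, -0.9], [0, 0, 3, 0, 0, 0, -0.9], [0, 0, 3, 0, 0, 0, -0.9], [0, 0, 2.5, 0, 0, 0, -0.9], [0, 0, 1.5, 0, 0, 0, -0.9], [0, 0, 0, 0, 0, 0, -0.9], [0, 0, 0, 0, 0, 0, -0.6], [0, 0, 0, 0, 0, 0, 0]]], "squeeze": 50}}

```text
time_s: 46.95
ee_pos: [0.5287, 0.1274, 0.062]
orientation: [-179.8, -45.3, 90.2]
wrist_force: [1.4, -1.5, -0.5]
width: 0.0577
gripper_force: 53.5
```

Request:
{"fn": "carry_out", "kwargs": {"targets": [[[0, 0, 0, 0, 0, 0, 0], [0, 0, 0, 0, 0, 0, 0], [0, 0, 0, 0, 0, 0, 0], [0, 0, 0, 0, 0, 0, 0], [0, 0, 0, 0, 0, 0, 0], [0, 0, 0, 0, 0, 0, 0], [0, 0, 0, 0, 0, 0, 0], [0, 0, 0, 0, 0, 0, 0]]]}}

```text
time_s: 47.75
ee_pos: [0.5286, 0.1274, 0.062]
orientation: [-179.8, -45.3, 90.2]
wrist_force: [-0.6, -3.8, 7.0]
width: 0.0572
gripper_force: 54.0
```

Run:
```python
from cad import *
S(); cad(.47,.59,.08,.2)
```

```text
{'time_s': 47.75, 'ee_pos': [0.529, 0.127, 0.062], 'orientation': [-179.776, -45.271, 90.21], 'wrist_force': [-0.591, -3.814, 7.029], 'width': 0.057, 'gripper_force': 54.034, 'joints': [-21.953, 32.253, 33.588, 111.44, -66.779, 73.275, 49.672]}
top rim 371 [527.4 127.6] [112.5  92.6] 0.4233453571796417
top handle 114 [0.5271 0.1087 0.1348] [0.4729 0.08   0.125 ] [0.5881 0.1448 0.1472] [ 0.27974778 -0.96007353]
scene rim 188 [515.7 132.3] [110.8  61.9] 65.53523254394531
scene handle 60 [0.5235 0.1343 0.1346] [0.5062 0.0808 0.1251] [0.5481 0.1457 0.1436] [ 0.9996039  -0.02814191]
```

Request:
{"fn": "carry_out", "kwargs": {"targets": [[[1.2, 0, -1.2, 0, 0, 0, 0], [2.5, 0, -2.5, 0, 0, 0, 0], [2.5, 0, -2.5, 0, 0, 0, 0], [2.4, 0, -2.4, 0, 0, 0, 0], [0, -2.6, 0, 0, 0, 0, 0], [0, -2.7, 0, 0, 0, 0, 0], [0, -2.6, 0, 0, 0, 0, 0], [0, 0, 0, 0, 0, 0, 0]]], "squeeze": 60}}

```text
time_s: 48.65
ee_pos: [0.4464, 0.127, 0.1828]
orientation: [-179.5, -45.4, 90.1]
wrist_force: [-0.3, -0.4, -2.2]
width: 0.0571
gripper_force: 65.1
```

Run:
```python
from cad import *
S(); cad(.41,.49,.12,.2,.142)
im,d,c=cap('scene'); P=cloud(d,c);X,Y,Z=[P[...,i] for i in range(3)];br=im.max(-1)
m=(X>.41)&(X<.49)&(Y>.205)&(Y<.228)&(Z>.2)&(Z<.31)&(br<80)&(d>0);q=P[m];print('hook',len(q),q.mean(0).round(4),q.min(0).round(4),q.max(0).round(4))
```

```text
{'time_s': 48.65, 'ee_pos': [0.446, 0.127, 0.183], 'orientation': [-179.46, -45.35, 90.065], 'wrist_force': [-0.3, -0.417, -2.214], 'width': 0.057, 'gripper_force': 65.077, 'joints': [-29.237, 9.147, 39.422, 119.803, -52.81, 74.205, 35.839]}
top rim 177 [443.9 147.3] [67.9 53.3] 0.11258919537067413
top handle 64 [0.4419 0.1409 0.2612] [0.4201 0.1385 0.2486] [0.4639 0.1441 0.2678] [ 0.99946636 -0.03266433]
scene rim 145 [435.9 160.7] [76.4 40.1] 40.734737396240234
scene handle 67 [0.4457 0.1404 0.257 ] [0.4252 0.1369 0.2476] [0.4695 0.1433 0.2648] [0.9999967  0.00256589]
hook 48 [0.4481 0.2202 0.2716] [0.4449 0.2123 0.2306] [0.4529 0.2274 0.3086]
```

Request:
{"fn": "carry_out", "kwargs": {"targets": [[[1.07, 0.25, 0.93, 0, 0, 0, 0], [1, 0, 1, 0, 0, 0, 0], [1, 0, 1, 0, 0, 0, 0], [0.5, 0, 0.5, 0, 0, 0, 0], [0, 0, 0, 0, 0, 0, 0], [0, 0, 0, 0, 0, 0, 0], [0, 0, 0, 0, 0, 0, 0], [0, 0, 0, 0, 0, 0, 0]]]}}

```text
time_s: 49.6
ee_pos: [0.4513, 0.1766, 0.184]
orientation: [-179.6, -45.3, 90.1]
wrist_force: [-0.2, 0.8, -2.9]
width: 0.0571
gripper_force: 65.0
```

Run:
```python
from cad import *
S(); cad(.41,.49,.165,.22,.142)
```

```text
{'time_s': 49.6, 'ee_pos': [0.451, 0.177, 0.184], 'orientation': [-179.578, -45.276, 90.139], 'wrist_force': [-0.177, 0.767, -2.91], 'width': 0.057, 'gripper_force': 65.04, 'joints': [-33.234, 8.13, 36.702, 120.191, -54.659, 69.85, 31.578]}
top rim 157 [450.2 192.7] [77.1 54.8] 0.5615878105163574
top handle 70 [0.4474 0.1934 0.2611] [0.4263 0.1882 0.2472] [0.47   0.2195 0.2689] [0.99980253 0.01987211]
scene rim 77 [435.7 208. ] [70.6 36.5] 44.496253967285156
scene handle 68 [0.4492 0.1919 0.2572] [0.4294 0.1864 0.2473] [0.4718 0.2193 0.2654] [ 0.9998901 -0.0148245]
```

Request:
{"fn": "carry_out", "kwargs": {"targets": [[[0.8, -0.1, 0.8, 0, 0, 0, 0], [0.8, 0, 0.8, 0, 0, 0, 0], [0.6, 0, 0.6, 0, 0, 0, 0], [0.45, 0, 0.45, 0, 0, 0, 0], [0, 0, 0, 0, 0, 0, 0], [0, 0, 0, 0, 0, 0, 0], [0, 0, 0, 0, 0, 0, 0], [0, 0, 0, 0, 0, 0, 0]]]}}

```text
time_s: 50.5
ee_pos: [0.45, 0.2142, 0.1842]
orientation: [-179.6, -45.3, 90.2]
wrist_force: [-0.5, -0.8, -1.9]
width: 0.0575
gripper_force: 65.0
```

Run:
```python
from cad import *
S(); cad(.41,.49,.205,.245,.142)
im,d,c=cap('top'); P=cloud(d,c);X,Y,Z=[P[...,i] for i in range(3)]
br=im.max(-1);m=(X>.41)&(X<.49)&(Y>.19)&(Y<.3)&(Z>.2)&(Z<.29)&(d>0)
for s,nm in((br<75,'dark'),(br>=85,'light')): q=P[m&s];print(nm,len(q),q.mean(0).round(4),q.min(0).round(4),q.max(0).round(4))
save('t11',cv2.resize(im[150:310,150:310],None,fx=3.7,fy=3.7,interpolation=cv2.INTER_CUBIC))
```

```text
{'time_s': 50.5, 'ee_pos': [0.45, 0.214, 0.184], 'orientation': [-179.584, -45.279, 90.158], 'wrist_force': [-0.468, -0.842, -1.867], 'width': 0.058, 'gripper_force': 65.04, 'joints': [-36.193, 7.357, 34.582, 120.665, -55.971, 66.444, 28.538]}
top rim 109 [448.9 224.4] [74.8 38.4] 1.076805830001831
top handle 64 [0.4449 0.2274 0.2597] [0.4259 0.2155 0.249 ] [0.4676 0.2425 0.278 ] [ 0.9997137  -0.02392533]
scene rim 28 [424.3 229.9] [10.  31.1] 7.729193687438965
scene handle 83 [0.4472 0.2287 0.2606] [0.4279 0.2149 0.247 ] [0.4694 0.244  0.2816] [ 0.99957764 -0.02906019]
dark 131 [0.4532 0.2178 0.2257] [0.4107 0.1901 0.2004] [0.4897 0.2582 0.2879]
light 258 [0.4467 0.2198 0.224 ] [0.4138 0.1932 0.2006] [0.4887 0.2606 0.2824]
```

Request:
{"fn": "carry_out", "kwargs": {"targets": [[[-0.5, 0, 0.5, 0, 0, 0, 0], [-0.5, 0, 0.5, 0, 0, 0, 0], [-0.4, 0, 0.4, 0, 0, 0, 0], [-0.1, 0, 0.5, 0, 0, 0, 0], [-0.1, 0, 0.3, 0, 0, 0, 0], [0, 0, 0, 0, 0, 0, 0], [0, 0, 0, 0, 0, 0, 0], [0, 0, 0, 0, 0, 0, 0]]]}}

```text
time_s: 51.45
ee_pos: [0.45, 0.2191, 0.1579]
orientation: [-179.6, -45.3, 90.2]
wrist_force: [-0.0, 1.1, 2.9]
width: 0.0572
gripper_force: 65.4
```

Request:
{"fn": "carry_out", "kwargs": {"targets": [[[-0.07, 0, 0.07, 0, 0, 0, 0], [0, 0, 0, 0, 0, 0, 0], [0, 0, 0, 0, 0, 0, -0.4], [0, 0, 0, 0, 0, 0, -0.45], [0, 0, 0, 0, 0, 0, -0.5], [0, 0, 0, 0, 0, 0, -0.6], [0, 0, 0, 0, 0, 0, -0.6], [0, 0, 0, 0, 0, 0, -0.6]]]}}

```text
time_s: 52.25
ee_pos: [0.4496, 0.2189, 0.1563]
orientation: [-179.6, -45.3, 90.2]
wrist_force: [-0.9, 0.1, -0.3]
width: 0.0686
gripper_force: 0.0
```

Request:
{"fn": "carry_out", "kwargs": {"targets": [[[-0.7, 0, -0.7, 0, 0, 0, -0.6], [-1.4, 0, -1.4, 0, 0, 0, -0.6], [-2, 0, -2, 0, 0, 0, -0.6], [-2, 0, -2, 0, 0, 0, -0.6], [-1, 0, -3, 0, 0, 0, -0.6], [0, 0, -4, 0, 0, 0, -0.6], [0, 0, -4, 0, 0, 0, -0.6], [0, 0, 0, 0, 0, 0, -0.6]]]}}

```text
time_s: 53.05
ee_pos: [0.4533, 0.0427, 0.2293]
orientation: [180.0, -45.2, 90.1]
wrist_force: [0.2, -0.2, 0.1]
width: 0.068
gripper_force: 0.0
```

Run:
```python
from cad import *
S(); cad(.39,.51,.18,.28,.1145)
```

```text
{'time_s': 53.05, 'ee_pos': [0.453, 0.043, 0.229], 'orientation': [179.986, -45.213, 90.143], 'wrist_force': [0.225, -0.222, 0.133], 'width': 0.068, 'gripper_force': 0.0, 'joints': [-23.116, 9.313, 43.921, 113.564, -48.006, 84.235, 37.586]}
top rim 165 [446.9 235.3] [56.5 61.5] 0.49356094002723694
top handle 82 [0.4449 0.2357 0.2376] [0.4236 0.2172 0.2198] [0.4684 0.2587 0.2538] [0.9999324  0.01162753]
scene rim 331 [448.8 236. ] [69.2 60.7] 89.87091064453125
scene handle 115 [0.4468 0.2384 0.236 ] [0.426  0.2163 0.22  ] [0.4697 0.2624 0.254 ] [ 0.00149448 -0.99999887]
```

Request:
{"fn": "carry_out", "kwargs": {"targets": [[[0, 0, -4, 0, -0.131, 0, 0], [0, 0, 0, 0, -0.131, 0, 0], [0, 0, 0, 0, -0.131, 0, 0], [0, 0, 0, 0, -0.131, 0, 0], [0, 0, 0, 0, -0.131, 0, 0], [0, 0, 0, 0, -0.131, 0, 0], [0, 0, 0, 0, 0, 0.105, 0], [0, 0, 0, 0, 0, 0, 0]]]}}

```text
time_s: 53.95
ee_pos: [0.4511, 0.0207, 0.2533]
orientation: [-179.6, -0.2, 84.6]
wrist_force: [0.0, 0.2, 0.7]
width: 0.0427
gripper_force: 0.0
```

Request:
{"fn": "carry_out", "kwargs": {"targets": [[[-3.2, 2.9, -0.5, 0, 0, 0, 0], [-3.2, 2.9, -0.5, 0, 0, 0, 0], [-3.2, 2.9, -0.5, 0, 0, 0, 0], [-3.2, 2.9, 0, 0, 0, 0, 0], [-3.2, 2.9, 0, 0, 0, 0, 0], [-2, 2.9, 0, 0, 0, 0, 0], [0, 0, 0, 0, 0, 0, 0], [0, 0, 0, 0, 0, 0, 0]]]}}

```text
time_s: 54.75
ee_pos: [0.6073, -0.1777, 0.2663]
orientation: [-179.5, -0.2, 84.5]
wrist_force: [-0.1, 0.9, -0.6]
width: 0.0424
gripper_force: 0.0
```

Run:
```python
from h import *
s=S();p=s['ee_pos'];y=np.radians(s['orientation'][2]);d=np.array([.6056,-.1804])-p[:2]
print(d@[np.cos(y),np.sin(y)]*100,d@[np.sin(y),-np.cos(y)]*100)
```

```text
{'time_s': 54.75, 'ee_pos': [0.607, -0.178, 0.266], 'orientation': [-179.538, -0.187, 84.501], 'wrist_force': [-0.067, 0.864, -0.61], 'width': 0.042, 'gripper_force': 0.0, 'joints': [-17.821, 23.189, 40.749, 82.508, -15.173, 80.367, 17.791]}
-0.2898227912564561 -0.14338830045168743
```

Down 15.9 cm, grip the knob, slide +3.2 cm.

Request:
{"fn": "carry_out", "kwargs": {"targets": [[[-0.3, -0.15, 4, 0, 0, 0, 0], [0, 0, 4, 0, 0, 0, 0], [0, 0, 4, 0, 0, 0, 0], [0, 0, 2.4, 0, 0, 0, 0], [0, 0, 1.5, 0, 0, 0, 0], [0, 0, 0, 0, 0, 0, 0], [0, 0, 0, 0, 0, 0, 1], [0, 0, 0, 0, 0, 0, 1]]], "squeeze": 50}}

```text
time_s: 55.55
ee_pos: [0.6057, -0.179, 0.1105]
orientation: [-179.8, -0.2, 84.5]
wrist_force: [-3.9, 1.2, 4.5]
width: 0.0247
gripper_force: 49.1
```

Request:
{"fn": "carry_out", "kwargs": {"targets": [[[0, 0, 0, 0, 0, 0, 1], [0.6, 0, 0, 0, 0, 0, 1], [0.6, 0, 0, 0, 0, 0, 1], [0.6, 0, 0, 0, 0, 0, 1], [0.6, 0, 0, 0, 0, 0, 1], [0.6, 0, 0, 0, 0, 0, 1], [0.3, 0, 0, 0, 0, 0, 1], [0, 0, 0, 0, 0, 0, 1]]]}}

```text
time_s: 56.35
ee_pos: [0.6091, -0.1471, 0.1105]
orientation: [-179.8, -0.1, 84.5]
wrist_force: [-1.4, -1.9, 6.0]
width: 0.0246
gripper_force: 49.7
```

Request:
{"fn": "carry_out", "kwargs": {"targets": [[[0.1, 0, 0, 0, 0, 0, 1], [0.1, 0, 0, 0, 0, 0, 1], [0.1, 0, 0, 0, 0, 0, 1], [0.1, 0, 0, 0, 0, 0, 1], [0, 0, 0, 0, 0, 0, 1], [0, 0, 0, 0, 0, 0, 1], [0, 0, 0, 0, 0, 0, 1], [0, 0, 0, 0, 0, 0, 1]]]}}

```text
time_s: 57.15
ee_pos: [0.6091, -0.147, 0.1106]
orientation: [-179.9, 0.1, 84.3]
wrist_force: [-0.0, -14.2, 2.5]
width: 0.0245
gripper_force: 49.2
```

Request:
{"fn": "carry_out", "kwargs": {"targets": [[[0, 0, 0, 0, 0, 0, 0.3], [0, 0, 0, 0, 0, 0, 0], [0, 0, 0, 0, 0, 0, 0], [0, 0, -3, 0, 0, 0, 0], [0, 0, -5, 0, 0, 0, 0], [0, 0, -5, 0, 0, 0, 0], [0, 0, -5, 0, 0, 0, 0], [-5, 0, 0, 0, 0, 0, 0]]]}}

```text
time_s: 57.95
ee_pos: [0.6099, -0.186, 0.2958]
orientation: [179.7, -0.4, 85.2]
wrist_force: [1.1, -0.0, -0.5]
width: 0.0428
gripper_force: 0.0
```

Run:
```python
from cad import *
S(); cad(.39,.51,.18,.28,.1145)
im,d,c=cap('scene'); P=cloud(d,c);X,Y,Z=[P[...,i] for i in range(3)];br=im.max(-1)
m=(X>.57)&(X<.65)&(Y>-.19)&(Y<-.11)&(Z>.112)&(Z<.135)&(br<45);q=P[m];print('knob',len(q),q.mean(0).round(4))
save('s12',im)
```

```text
{'time_s': 57.95, 'ee_pos': [0.61, -0.186, 0.296], 'orientation': [179.701, -0.407, 85.203], 'wrist_force': [1.122, -0.001, -0.518], 'width': 0.043, 'gripper_force': 0.0, 'joints': [-17.137, 22.685, 41.47, 79.661, -15.39, 83.033, 19.127]}
top rim 182 [447.  234.6] [56.5 61.1] 0.4261185824871063
top handle 84 [0.4453 0.2353 0.2375] [0.4255 0.2173 0.2199] [0.469  0.2514 0.2529] [ 0.9976897  -0.06793576]
scene rim 326 [449.1 235.5] [66.8 61.6] 89.37095642089844
scene handle 117 [0.4471 0.2375 0.2358] [0.4266 0.216  0.2197] [0.4709 0.2638 0.2522] [ 0.01758004 -0.99984545]
knob 83 [ 0.6049 -0.15    0.1165]
```

View pics/s12.png

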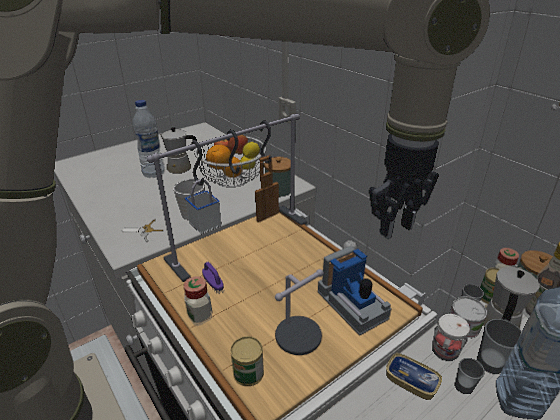

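The picture shows the caddy hanging at (203,205) and the board at (267,195). The three hooks are on the rail, and the clamp at (355,285) is shut and empty. The brush and salt shaker are untouched.

```bash
python3 -c "
from bench import *
print(finish_job())"
```

```text
the job is handed in; nothing more can be done
None
```

The job is handed in: both S-hooks are on the rail about 9 cm apart, the board hangs from hook_c and the white caddy (the only one there) from the near hook, the clamp is shut and empty, and the salt shaker and brush were not touched; no verdict came back.

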